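# Shut and latch the gate of a gas-test bay

### The job

Shut the test bay's gate and latch it: raise the drop bar by its knob, swing the gate against its rubber seal with the bar passing over the striker's front lip, and let the bar drop fully into the striker's slot so that the latch alone holds the gate shut. The striker has been re-clamped, so find the slot by feel, gently: do not force the bar against the striker, do not crush the seal, and leave the things standing around alone.

Things in the scene. Friction and masses are not known exactly. Their poses are not given: they have to be found in the camera images.
- bay: Open-topped test bay fixed on the bench: aluminium posts, clear panels on three sides, gate in front; 200 deep, 360 wide, 200 mm high. Origin: centre of its underside. Its x axis points from the gate (front) into the bay, y to the hinge side, z up. The posts' front faces lie at x = -100 mm.
- gate (a joint): Gate hinge angle (rad), vertical axis, growing as it swings open towards -x of the bay. 0: just touching the uncompressed seal; negative: pressed into it. Starts at 0.25 to 0.50; hinge nearly free, stays where left. Gate: aluminium frame with clear pane, 305 mm wide from its hinge, 20 mm thick, about 0.6 to 1.1 kg, edges 30 and 198 mm above the bench.
- gate_hinge (a point): Point on the gate's hinge axis at the height of the drop bar's pivot (172 mm above the bench). Frame of the gate, turning with it: -y runs along the gate from the hinge to the free edge, -x points out of its front face, z up. At gate angle 0 the axes agree with the bay's.
- latch (a joint): Angle of the drop bar (rad): 0 level on its staple (also when seated in the slot), growing as its free end is raised, stopped at 0.32. Falls by its own weight (about 1.5 N at the knob). Clears the striker above 0.12; lying on top of the lip it reads about 0.11.
- latch_pivot (a point): Pivot of the drop bar, mid-thickness: 17 mm in front (-x) of and 185 mm along the gate (-y) from point gate_hinge. Flat steel bar on the gate's front face, 6 mm thick, 22 mm high, reaching 150 mm from the pivot, beyond the gate's free edge; it turns in the gate's plane.
- latch_knob (a point): Mid-neck of the bobbin-shaped steel knob on the bar, 78 mm from the pivot; 263 mm along the gate from the hinge, 35 mm in front of the hinge axis, 172 mm above the bench when down. Neck 14 mm diameter, 30 mm long, along x (its axis, straight out of the bar), head 24 mm diameter. Can be pinched from above, fingers closing along the gate. Raising it 16 mm turns the bar 0.21 rad.
- latch_tip (a point): Point on the bar's lower front edge, 136 mm from the pivot: the stretch that drops into the slot, its front face then against the slot's front wall. With the gate at 0 it lies at x = -44 mm of body catch. Bar 6 mm thick.
- catch: Steel catch on the latch post, axes as the bay's: an arm with a U-shaped striker on it, two blunt upright cheeks 16 mm wide with a 9 mm slot between; the front lip is 5 mm thick. Tops 175 mm above the bench, 14 mm above the level bar's lower edge. Origin: on the post's face, mid-width, at that height. The slot's front wall lies anywhere from x = -42 to -36 mm: not measured.
- seal: Black rubber seal strip on the latch post, 14 wide, 160 tall, 14 mm thick, pressed by the gate's free stile 297 mm from the hinge. Gives 1 mm per 1.8 N and pushes the gate back out: bar and slot meet after the bar has gone 2 to 11 mm past first touch, at 3 to 19 N; over 22 N (25 N at the knob) spoils it. Origin: its centre.
- transmitter: Grey gas transmitter, about 76 wide, 140 mm tall, standing loose in the bay; leave alone. Origin: centre of its underside.
- wrench: Steel spanner, 170 mm long, lying on the bench in front of the hinge side; leave alone. Origin: centre of its underside.
- fitting: Brass fitting, 32 mm diameter, 46 mm tall, standing on the bench further in front, on the latch side; leave alone. Origin: centre of its underside.
- gas_can: Aluminium can, 66 mm diameter, 150 mm tall, standing on the bench beside the bay's front corner on the latch side; leave alone. Origin: centre of its underside.

How it is judged:
On the way, in this order (a step that is already met when the one before it is completed fails the run):
1. the bar is raised while the gate is still ajar (bar above 0.09 rad, gate above 0.05 rad) (value of joint latch above 0.09 rad and value of joint gate above 0.05 rad), for 0.1 s.
2. the gate is pressed into its seal with the bar still above the lip (gate below -0.002 rad, bar above 0.08 rad) (value of joint gate below -0.002 rad and value of joint latch above 0.08 rad), for 0.1 s.
At the end, for the whole second after the job is handed in: Bar level (within 0.04 rad) down in the striker's slot, its lower edge 9 mm or more below the cheeks' tops; gate held on its seal by the bar (angle between -0.036 and -0.003); all at rest and let go (value of joint latch below 0.04 rad and value of joint gate between -0.036 and -0.003 rad and velocity of joint gate between -0.02 and 0.02 rad/s and velocity of joint latch between -0.05 and 0.05 rad/s and z of latch_tip in the frame of catch below -0.009 m); the robot touches nothing.
It fails at once if the seal is pressed with more than 22 N (contact force between seal and anything else above 22 N).
It fails at once if the bar is forced against the striker with more than 15 N (in front of the lip or on top of it) (contact force between catch and anything else above 15 N and (value of joint latch above 0.05 rad or value of joint gate above 0.002 rad)).
It fails at once if a bystander (transmitter, spanner, fitting or can) is moved by more than 20 mm (distance of any of transmitter, wrench, fitting, gas_can from where it was at the start of the episode above 0.02 m).
It also fails if it takes over 54 s, if anything falls off the work surface, if the arm or the gripper's body presses on something with over 40 N, if the wrist force passes 120 N, or if a joint passes its speed limit or range.

### The arm

A 6-joint arm with a two-finger parallel gripper is mounted at the origin on the work surface. World frame = base frame: x ahead of the robot, y to its left, z up, the work surface at z = 0. Lengths are in m, angles in rad, forces in N, time in s.
With the tool pointing down it reaches from about 0.375 to 0.75 m from the base axis. Payload 9 kg.
Tool frame: the origin (TCP) lies at the very end of the fingers, on their centre line; the grasp point (between the pads) lies 19 mm behind it; z points along the fingers, y is the direction in which the jaws open and shut (so a half turn about z gives the same grasp; the last joint's range is limited). The gripper opens to 85 mm and grips with 20 to 120 N. Pads are 22 mm wide; open, the fingers measure 114 mm over their backs; the gripper's body (76 mm by 85 mm) begins 54 mm behind the grasp point. The pads swing forward as they close: fully open they stand 13 mm farther back than shut.
Start: joints at [1.006, 0.104, 0.097, 1.564, 0, 1.353], TCP at [0.204, 0.564, 0.231] pointing down, gripper open.
Joint ranges: [-2.99, 2.99], [-0.84, 1.86], [-1.1, 1.16], [-1.84, 2.11], [-1.51, 1.56], [-3.14, 3.14]. Speed limits (rad/s): [2.22, 2.22, 2.57, 3.14, 3.14, 3.14].

### API

Orientations are given as a 3x3 rotation matrix whose columns are the frame's x, y, z axes.
In Python, from workcell import robot gives the robot as it stands.
- The arm moves only by the tool arm_command, never from a script. Its argument "moves" is a list of rows, each an object with "translation": the shift along the tool's x, y, z in units of 0.025 m (1.0 is 0.025 m), a list of three; "spin": the turn about the tool's z in units of 0.08 rad (1.0 is 0.08 rad); "gripper": the opening, from 0 (shut) to 1 (fully open). In form: [{"translation": [dx, dy, dz], "spin": spin, "gripper": gripper}, ...]. A call has 1 to 20 rows; each row shifts and turns the pose as measured when the row begins, along the tool's axes as they then stand; what a row does not reach is not made up. A row lasts 1/10 s, in which the tool goes at most 50 mm and 8.59 degrees, less where a joint would pass 70% of its speed; a pose out of reach is approached as far as the arm can. A call with a number of a shift or a turn outside -1 to 1 is refused whole. A call with a gripper value outside its range is refused whole. The fingers move at their own pace and stop on an object; "grip_force" is the grip in N (left out, the last holds). Time passes only in rows, so rows that do not move let the fingers close. It gives the time, the measured TCP pose, the force and the opening at its end, in the units of the state.
- robot.get_obs(): the state, without advancing time (a new reading comes with each control period).
- robot.snapshot(name): name is "side" or "top" or "wrist"; returns a dict with "image" (480x640x3 uint8, red, green, blue), "K" (3x3 intrinsics, pixels), "pose" (4x4, takes a point from camera to world coordinates). Camera axes: x right, y down, z forward; pixel columns grow to the right and rows downward; lengths in m; the calibration is good to about 2 mm. A picture is of the moment at which its call begins. There is no depth.
- robot.hand_in(): hands the job in, once; it reports no verdict.
Trained networks look in the newest picture that a camera, given by its name, has taken for a name from the list of things; names that differ only in an ending like _2 or _b are one class to them, and where a whole thing is asked for, a point or a joint stands for the part that bears it (a point fixed in the world has none). Each returns a list of dicts, best first, with "confidence" (0 to 1); they miss things now and then, are a little off and sometimes report something else, mostly with a low value. They report only what shows in the picture. A call takes as long as a camera call.
- robot.spot_in(camera, thing): "box" ([centre column, centre row, width, height] in pixels, round what is visible of it).
- robot.regions_of(camera, thing): "mask" (480x640 bool, what is visible of it) and "box" ([centre column, centre row, width, height] in pixels, round what is visible of it).
- robot.mark_of(camera, thing): "location" ([column, row] in pixels: a listed point, or the origin of a listed thing).
The state is a dict: "time_s": time; "q": joint angles; "joint_velocities": joint speeds; "effort": joint torques, N m; "eef_pos": TCP position; "eef_rot": TCP orientation; "wrist_force": force on the tool from outside, world axes, zero at the start; "torque": the same for the moment, N m; "width": finger opening in m.
Only numpy, scipy, OpenCV 4.12 (cv2) and the standard library are available. Lean on these libraries where they do the work, as an engineer would, in place of code of your own. Each camera call takes 0.05 s, during which the arm holds its last target.

## Working session

There is one attempt and no reset: what is moved stays moved. The work goes in short steps, Python scripts to look and compute and a tool call to move; the robot and the scene stay as the last step left them, time stands still between calls to the robot, and variables do not carry over. Pictures are saved under pics/ and viewed, and the job is handed in when it is done.

Besides the shell and the picture viewer there is one more tool, called by a JSON object that holds its "fn" and its "kwargs". arm_command: Moves the arm, as the interface text tells. Its arguments: {"type":"object","properties":{"moves":{"type":"array","items":{"type":"object","properties":{"translation":{"type":"array","items":{"type":"number","minimum":-1,"maximum":1}},"spin":{"type":"number","minimum":-1,"maximum":1},"gripper":{"type":"number"}}}},"grip_force":{"type":"number"}},"required":["moves"]}

```bash
ls; mkdir -p pics; python3 - <<'E'
from workcell import robot
import cv2
o=robot.get_obs()
print({k:(v if not hasattr(v,'round') else v.round(3)) for k,v in o.items()})
for n in ["side","top","wrist"]:
    s=robot.snapshot(n); cv2.imwrite(f"pics/{n}0.png",s["image"][:,:,::-1])
    print(n,s["K"].round(1).tolist(),s["pose"].round(3).tolist())
    for t in ["latch_knob","latch_pivot","latch_tip","gate_hinge","catch","seal","bay","gas_can","fitting","wrench","transmitter"]:
        try: print(t,[([round(float(x),1) for x in m["location"]],round(m["confidence"],2)) for m in robot.mark_of(n,t)[:2]])
        except Exception as e: print(t,e)
E
```

```text
pics
{'time_s': 0.0, 'q': array([ 1.006,  0.105,  0.096,  1.564, -0.   ,  1.353]), 'joint_velocities': array([ 0.   , -0.001, -0.001,  0.002, -0.   ,  0.002]), 'effort': array([ 2.0000e-03, -5.5694e+01,  5.0364e+01,  1.8000e-02, -0.0000e+00,
       -0.0000e+00]), 'eef_pos': array([0.204, 0.564, 0.231]), 'eef_rot': array([[-0.94 ,  0.34 , -0.001],
       [ 0.34 ,  0.94 , -0.001],
       [ 0.   , -0.001, -1.   ]]), 'wrist_force': array([-0.219,  0.169, -0.037]), 'torque': array([-0.012, -0.029, -0.005]), 'width': 0.08518894428565725}
side [[616.6, 0.0, 322.6], [0.0, 616.6, 231.3], [0.0, 0.0, 1.0]] [[0.71, -0.492, 0.503, 0.068], [-0.704, -0.493, 0.511, -0.49], [-0.003, -0.718, -0.697, 0.84], [0.0, 0.0, 0.0, 1.0]]
latch_knob [([292.4, 266.5], 0.97)]
latch_pivot [([291.0, 229.3], 0.66)]
latch_tip [([314.0, 296.3], 0.94)]
gate_hinge [([268.1, 158.2], 0.88), ([365.8, 421.7], 0.32)]
catch [([407.3, 249.0], 0.58)]
seal [([390.7, 270.9], 0.85)]
bay [([377.0, 242.7], 0.57)]
gas_can [([427.9, 374.3], 0.81), ([409.8, 249.6], 0.18)]
fitting [([366.7, 420.3], 0.89)]
wrench [([227.6, 248.0], 0.62)]

[... 193 characters left out ...]
], [0.0, 0.0, 0.0, 1.0]]
latch_knob []
latch_pivot [([318.4, 281.6], 0.73)]
latch_tip [([381.9, 313.9], 0.9)]
gate_hinge [([236.5, 232.7], 0.58)]
catch [([405.3, 230.9], 0.78)]
seal [([386.0, 234.6], 0.64), ([433.4, 309.6], 0.59)]
bay [([327.1, 183.6], 0.92)]
gas_can [([434.0, 253.6], 0.98)]
fitting [([430.1, 314.8], 0.74)]
wrench [([237.1, 275.8], 0.93)]
transmitter [([316.3, 197.5], 0.78)]
wrist [[342.6, 0.0, 319.0], [0.0, 342.6, 237.6], [0.0, 0.0, 1.0]] [[0.34, 0.897, 0.282, 0.133], [0.941, -0.324, -0.101, 0.591], [0.0, 0.299, -0.954, 0.374], [0.0, 0.0, 0.0, 1.0]]
latch_knob []
latch_pivot []
latch_tip []
gate_hinge []
catch []
seal []
bay []
gas_can []
fitting []
wrench []
transmitter []
```

View pics/side0.png

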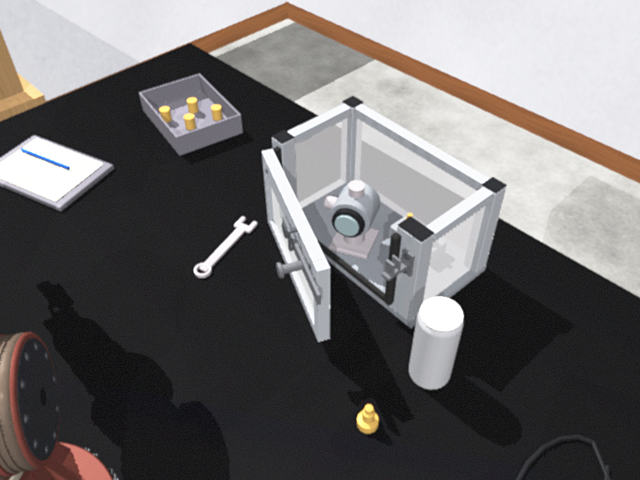

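View pics/top0.png

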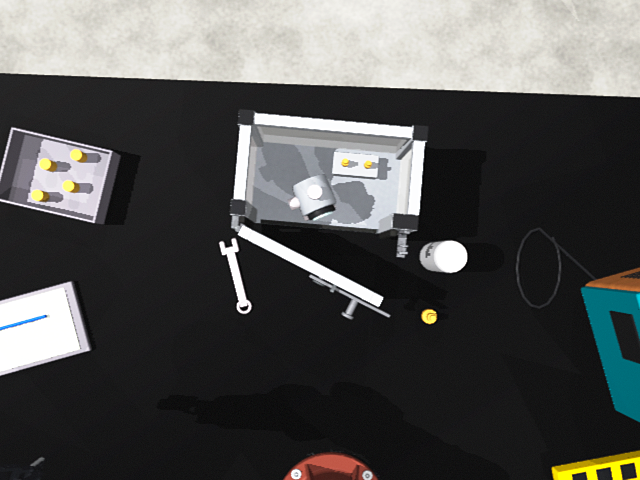

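```bash
cat > h.py <<'E'
import numpy as np
from workcell import robot
def ray(s,uv):
    d=np.linalg.inv(s["K"])@[uv[0],uv[1],1]; return s["pose"][:3,3], s["pose"][:3,:3]@d
def atz(s,uv,z):
    o,d=ray(s,uv); return o+d*(z-o[2])/d[2]
def tri(s1,u1,s2,u2):
    o1,d1=ray(s1,u1);o2,d2=ray(s2,u2)
    A=np.array([d1,-d2]).T; t=np.linalg.lstsq(A,o2-o1,rcond=None)[0]
    p,q=o1+t[0]*d1,o2+t[1]*d2; return (p+q)/2,np.linalg.norm(p-q)
def proj(s,p):
    c=np.linalg.inv(s["pose"])@np.append(p,1); u=s["K"]@c[:3]; return u[:2]/u[2]
def mark(n,t):
    m=robot.mark_of(n,t); return (m[0]["location"],m[0]["confidence"]) if m else (None,0)
E
python3 - <<'E'
from h import *
S=robot.snapshot("side");T=robot.snapshot("top")
hs=dict(latch_knob=.172,latch_pivot=.172,latch_tip=.161,gate_hinge=.172,catch=.175,seal=None,bay=0,gas_can=0,fitting=0,wrench=0,transmitter=0)
for t,z in hs.items():
    a,ca=mark("side",t);b,cb=mark("top",t)
    r=[]
    if a is not None and z is not None:r.append(atz(S,a,z).round(3))
    else:r.append(None)
    if b is not None and z is not None:r.append(atz(T,b,z).round(3))
    if a is not None and b is not None:p,e=tri(S,a,T,b);r+= [p.round(3),e.round(4)]
    print(t,round(ca,2),round(cb,2),*r)
E
```

```text
latch_knob 0.75 0.78 [ 0.459 -0.021  0.172] [ 0.459 -0.017  0.172] [ 0.46  -0.018  0.169] 0.0032
latch_pivot 0.59 0.58 [ 0.567 -0.051  0.172] [0.514 0.042 0.172] [0.547 0.002 0.154] 0.1059
latch_tip 0.8 0.86 [ 0.452 -0.078  0.161] [ 0.451 -0.086  0.161] [ 0.45  -0.083  0.167] 0.0037
gate_hinge 0.84 0.89 [0.612 0.199 0.172] [0.615 0.203 0.172] [0.615 0.204 0.168] 0.0006
catch 0.77 0.65 [ 0.607 -0.122  0.175] [ 0.611 -0.117  0.175] [ 0.612 -0.118  0.169] 0.0013
seal 0.87 0.68 None [ 0.609 -0.094  0.107] 0.0024
bay 0.92 0.73 [0.726 0.034 0.   ] [0.727 0.035 0.   ] [ 0.728  0.035 -0.002] 0.0001
gas_can 0.85 0.98 [ 0.57  -0.219  0.   ] [ 0.575 -0.219  0.   ] [ 0.574 -0.219 -0.004] 0.003
fitting 0.94 0.43 [ 0.438 -0.211  0.   ] [ 0.436 -0.209  0.   ] [ 0.437 -0.21  -0.001] 0.0026
wrench 0.8 0.68 [0.508 0.219 0.   ] [0.511 0.224 0.   ] [ 0.511  0.225 -0.006] 0.0018
transmitter 0.68 0.71 [0.698 0.068 0.   ] [0.694 0.055 0.   ] [0.691 0.057 0.013] 0.0059
```

The side view shows the gate ajar, with the knob at about (292,267), the can at (430,345) and the fitting at (367,420). The top view shows the knob at about (350,308), the catch at (402,243) and the gate running from (240,230) to (382,302). The two cameras agree to about 3 mm on the knob and hinge. Next I'll refine the bay yaw and gate angle.

```bash
python3 - <<'E'
from h import *
import cv2
T=robot.snapshot("top");S=robot.snapshot("side")
im=T["image"][:,:,::-1]
cv2.imwrite("pics/topc.png",cv2.resize(im[95:330,220:450],None,fx=2.5,fy=2.5,interpolation=cv2.INTER_CUBIC))
im=S["image"][:,:,::-1]
cv2.imwrite("pics/sidec.png",cv2.resize(im[140:350,240:450],None,fx=2.7,fy=2.7,interpolation=cv2.INTER_CUBIC))
E
```

```text
(no output)
```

View pics/topc.png

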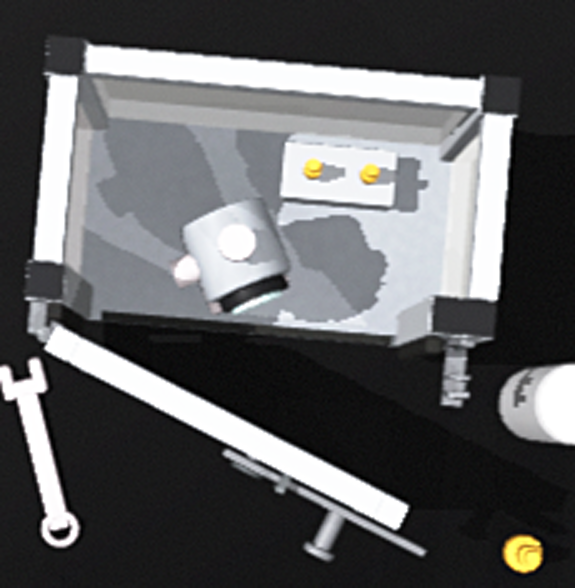

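View pics/sidec.png

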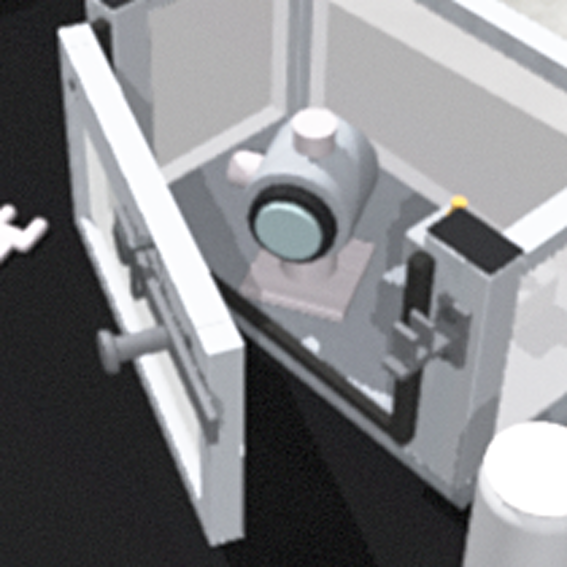

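```bash
python3 - <<'E'
from h import *
T=robot.snapshot("top")
f=lambda u,v,z:atz(T,(220+u/2.5,95+v/2.5),z)[:2]
bl,br,fl,fr=[f(*p,.2) for p in [(45,38),(522,77),(25,297),(493,342)]]
print(bl,br,fl,fr, np.linalg.norm(bl-br),np.linalg.norm(fl-fr),np.linalg.norm(bl-fl),np.linalg.norm(br-fr))
ya=lambda a,b:np.arctan2(-(a-b)[0],(a-b)[1])
print("yaw",ya(bl,br),ya(fl,fr),(bl+br+fl+fr)/4)
xa=lambda a,b:np.arctan2((a-b)[1],(a-b)[0])
print(xa(bl,fl),xa(br,fr))
for a,b in [((45,345),(395,528)),((60,325),(410,505)),((335,460),(425,553))]:
    print("gate dir",ya(f(*a,.198),f(*b,.198)))
print("catch",f(452,404,.175),f(458,345,.175))
print("knob head",f(320,553,.172),"base", f(338,513,.172))
E
```

```text
[0.83144884 0.20588331] [ 0.81495455 -0.15574422] [0.63580302 0.21423865] [ 0.61281282 -0.13848416] 0.3620034963088048 0.35347125517187544 0.19582414982956728 0.2028772691370307
yaw -0.04557969169217027 -0.06508716603637069 [0.72375481 0.0314734 ]
-0.04268049904165615 -0.08517931107606339
gate dir -0.4528395918577723
gate dir -0.4458473653735174
gate dir -0.7723630352414628
catch [ 0.56526542 -0.11303914] [ 0.61104978 -0.11655823]
knob head [ 0.44751189 -0.01427475] base [ 0.47863074 -0.02733104]
```

{"fn": "arm_command", "kwargs": {"moves": [{"translation": [-0.5,-0.5,0],"gripper": 1},{"translation": [-1,-1,0],"gripper": 1},{"translation": [-1,-1,0],"gripper": 1},{"translation": [-1,-1,0],"gripper": 1},{"translation": [-1,-1,0],"gripper": 1},{"translation": [-1,-1,0],"gripper": 1},{"translation": [-1,-1,0],"gripper": 1},{"translation": [-1,-1,0],"gripper": 1},{"translation": [-1,-1,0],"gripper": 1},{"translation": [-1,-1,0],"gripper": 1},{"translation": [-1,-1,0],"gripper": 1},{"translation": [-1,-1,0],"gripper": 1},{"translation": [-1,-1,0],"gripper": 1},{"translation": [-0.5,-0.5,0],"gripper": 1},{"translation": [0,0,0],"gripper": 1}], "grip_force": 50}}

```text
validation failed for argument at $.mo...
```

{"fn": "arm_command", "kwargs": {"moves": [{"translation": [-0.5,-0.5,0.0],"spin": 0.0,"gripper": 1.0}], "grip_force": 50}}

```text
time_s: 3.25
eef_pos: [0.2109, 0.549, 0.231]
eef_rot: [[-0.941, 0.339, -0.0], [0.339, 0.941, 0.0], [0.0, 0.0, -1.0]]
wrist_force: [0.2, -0.6, 0.0]
width: 0.0852
```

{"fn": "arm_command", "kwargs": {"moves": [{"translation": [-1,-1,0],"spin": 0,"gripper": 1},{"translation": [-1,-1,0],"spin": 0,"gripper": 1},{"translation": [-1,-1,0],"spin": 0,"gripper": 1},{"translation": [-1,-1,0],"spin": 0,"gripper": 1},{"translation": [-1,-1,0],"spin": 0,"gripper": 1},{"translation": [-1,-1,0],"spin": 0,"gripper": 1},{"translation": [-1,-1,0],"spin": 0,"gripper": 1},{"translation": [-1,-1,0],"spin": 0,"gripper": 1},{"translation": [-1,-1,0],"spin": 0,"gripper": 1},{"translation": [-1,-1,0],"spin": 0,"gripper": 1},{"translation": [-1,-1,0],"spin": 0,"gripper": 1},{"translation": [-1,-1,0],"spin": 0,"gripper": 1},{"translation": [0,0,0],"spin": 0,"gripper": 1}]}}

```text
time_s: 4.55
eef_pos: [0.3981, 0.1498, 0.2314]
eef_rot: [[-0.942, 0.336, 0.006], [0.336, 0.942, 0.001], [-0.005, 0.003, -1.0]]
wrist_force: [0.2, 0.3, -0.7]
width: 0.0857
```

{"fn": "arm_command", "kwargs": {"moves": [{"translation": [-0.8,-1,0],"spin": 0,"gripper": 1},{"translation": [-0.8,-1,0],"spin": 0,"gripper": 1},{"translation": [-0.8,-1,0],"spin": 0,"gripper": 1},{"translation": [-0.8,-1,0],"spin": 0,"gripper": 1},{"translation": [-0.8,-1,0],"spin": 0,"gripper": 1},{"translation": [-0.5,-0.6,0],"spin": 0,"gripper": 1},{"translation": [0,0,0],"spin": 0.8,"gripper": 1},{"translation": [0,0,0],"spin": 0.8,"gripper": 1},{"translation": [0,0,0],"spin": 0,"gripper": 1}]}}

```text
time_s: 5.45
eef_pos: [0.459, -0.0241, 0.2324]
eef_rot: [[-0.889, 0.457, 0.008], [0.457, 0.889, 0.003], [-0.006, 0.006, -1.0]]
wrist_force: [0.1, 1.0, 0.5]
width: 0.0859
```

```bash
cat > look.py <<'E'
from h import *
import cv2,sys
n=sys.argv[1]
W=robot.snapshot("wrist"); cv2.imwrite(f"pics/w{n}.png",W["image"][:,:,::-1])
o=robot.get_obs(); print(o["time_s"],o["eef_pos"].round(4),o["eef_rot"].round(3).tolist(),o["wrist_force"].round(2))
for t,z in [("latch_knob",.172),("latch_pivot",.172),("latch_tip",.161),("catch",.175)]:
    a,c=mark("wrist",t)
    if a is not None: print(t,round(c,2),np.round(a,1),atz(W,a,z).round(4))
E
python3 look.py 1
```

```text
5.5 [ 0.4589 -0.024   0.2324] [[-0.89, 0.455, 0.008], [0.455, 0.89, 0.003], [-0.006, 0.006, -1.0]] [ 0.63  0.25 -0.44]
latch_knob 0.96 [331.1 261.4] [ 0.4664 -0.0182  0.172 ]
latch_pivot 0.64 [446.2 282.6] [0.5141 0.0417 0.172 ]
latch_tip 0.6 [241.4 282. ] [ 0.456  -0.0809  0.161 ]
```

View pics/w1.png

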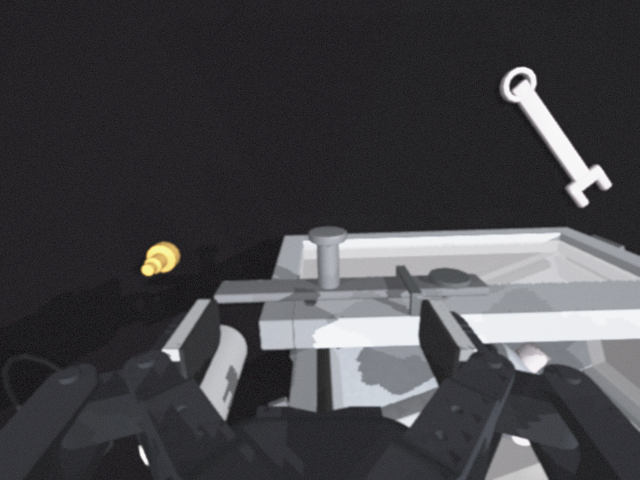

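```bash
python3 - <<'E'
from h import *
W=robot.snapshot("wrist");T=robot.snapshot("top");o=robot.get_obs()
c,s=np.cos(.465),np.sin(.465)
d=np.array([-s,-c]);n=np.array([-c,s])
for uv,z in [((328,288),.172),((328,243),.172),((328,286),.179),((328,243),.179)]:
    p=atz(W,uv,z)[:2]; r=p-o["eef_pos"][:2]; print(uv,z,p.round(4),"rel TCP along d %.4f out n %.4f"%(r@d,r@n))
print("tcp proj",proj(W,o["eef_pos"]))
for u in [(320,553),(338,513)]:
    print(atz(T,(220+u[0]/2.5,95+u[1]/2.5),.179))
a,cc=mark("top","latch_knob");print(a,cc)
if a is not None:print(atz(T,a,.172))
E
```

```text
(328, 288) 0.172 [ 0.4822 -0.0281] rel TCP along d -0.0068 out n -0.0226
(328, 243) 0.172 [ 0.4545 -0.0143] rel TCP along d -0.0068 out n 0.0084
(328, 286) 0.179 [ 0.4778 -0.0262] rel TCP along d -0.0066 out n -0.0178
(328, 243) 0.179 [ 0.4523 -0.0134] rel TCP along d -0.0065 out n 0.0108
tcp proj [317.4998628  301.94362075]
[ 0.44831    -0.01373079  0.179     ]
[ 0.47920745 -0.02669418  0.179     ]
[349.1, 305.3] 0.63
[ 0.4685087  -0.01581618  0.172     ]
```

{"fn": "arm_command", "kwargs": {"moves": [{"translation": [-0.24,0.26,0],"spin": 0,"gripper": 1},{"translation": [0,0,0],"spin": 0,"gripper": 1},{"translation": [0,0,0.6],"spin": 0,"gripper": 1},{"translation": [0,0,0.6],"spin": 0,"gripper": 1},{"translation": [0,0,0.5],"spin": 0,"gripper": 1},{"translation": [0,0,0],"spin": 0,"gripper": 1}]}}

```text
time_s: 6.45
eef_pos: [0.4679, -0.0203, 0.185]
eef_rot: [[-0.891, 0.454, 0.007], [0.454, 0.891, 0.003], [-0.004, 0.006, -1.0]]
wrist_force: [-0.4, -0.9, 0.4]
width: 0.0855
```

```bash
python3 look.py 2
```

```text
6.5 [ 0.4682 -0.0204  0.186 ] [[-0.891, 0.454, 0.007], [0.454, 0.891, 0.003], [-0.005, 0.006, -1.0]] [-0.23 -0.04 -0.74]
latch_knob 0.56 [316.1 287.6] [ 0.4668 -0.0206  0.172 ]
latch_pivot 0.77 [467.2 313.5] [0.5153 0.0419 0.172 ]
latch_tip 0.69 [208.6 304.9] [ 0.4541 -0.0796  0.161 ]
```

View pics/w2.png

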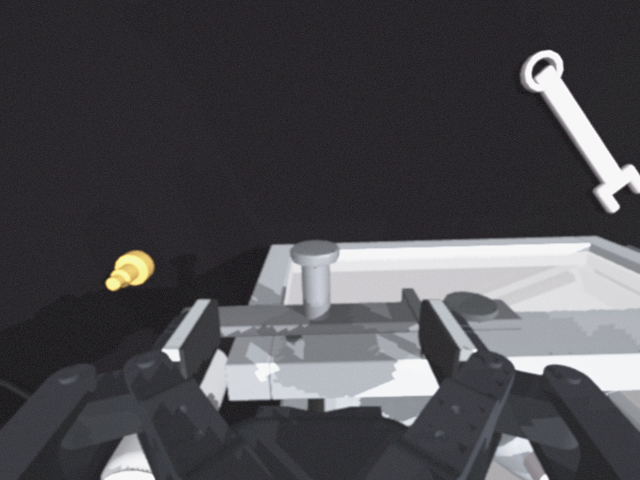

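{"fn": "arm_command", "kwargs": {"moves": [{"translation": [0.04,0,0.6],"spin": 0,"gripper": 1},{"translation": [0,0,0.6],"spin": 0,"gripper": 1},{"translation": [0,0,0.15],"spin": 0,"gripper": 1},{"translation": [0,0,0],"spin": 0,"gripper": 1}]}}

```text
time_s: 7.1
eef_pos: [0.4893, -0.0298, 0.1862]
eef_rot: [[-0.886, 0.458, 0.071], [0.457, 0.889, -0.021], [-0.073, 0.014, -0.997]]
wrist_force: [-0.2, 0.3, 0.0]
width: 0.0854
```

```bash
python3 look.py 3
```

```text
7.15 [ 0.4891 -0.0297  0.186 ] [[-0.886, 0.458, 0.071], [0.457, 0.889, -0.021], [-0.072, 0.014, -0.997]] [-0.49  0.29  0.79]
latch_pivot 0.61 [464.4 303.6] [0.5335 0.0328 0.172 ]
latch_tip 0.8 [211.5 319. ] [ 0.4858 -0.0945  0.161 ]
```

View pics/w3.png

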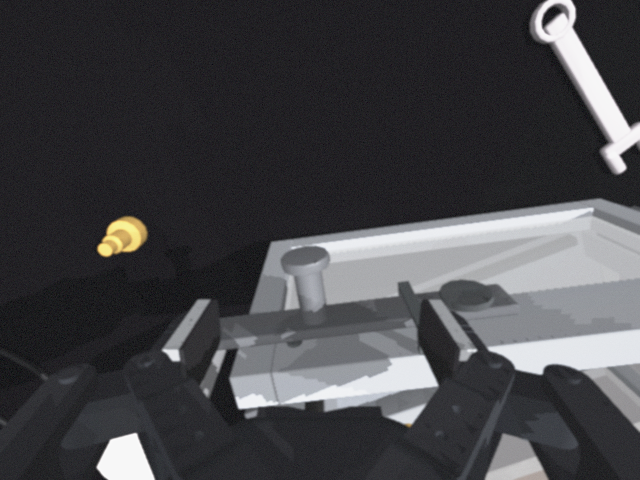

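```bash
python3 - <<'E'
from h import *
o=robot.get_obs();print(o["q"].round(3),o["effort"].round(1),o["wrist_force"])
E
```

```text
[-0.33  -0.337 -0.404  1.439  0.003  0.146] [ -0.  -35.2  52.   -0.8   0.    0. ] [-0.42264174  0.06914308 -0.64428087]
```

```bash
python3 - <<'E'
from h import *
import cv2
for n in ["side","top"]:
    s=robot.snapshot(n); cv2.imwrite(f"pics/{n}1.png",s["image"][:,:,::-1])
E
```

```text
(no output)
```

View pics/side1.png

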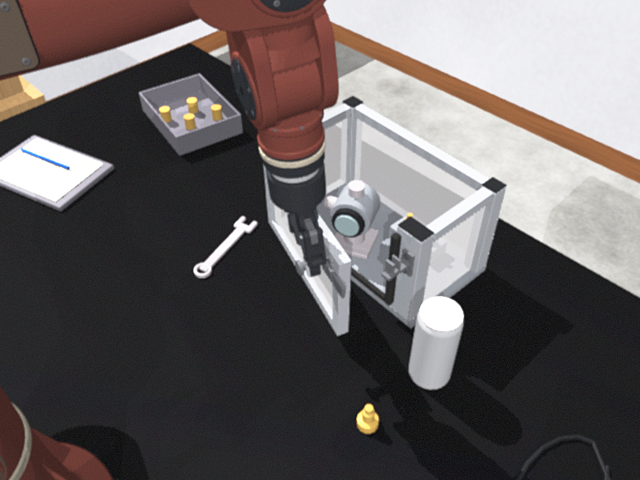

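View pics/top1.png

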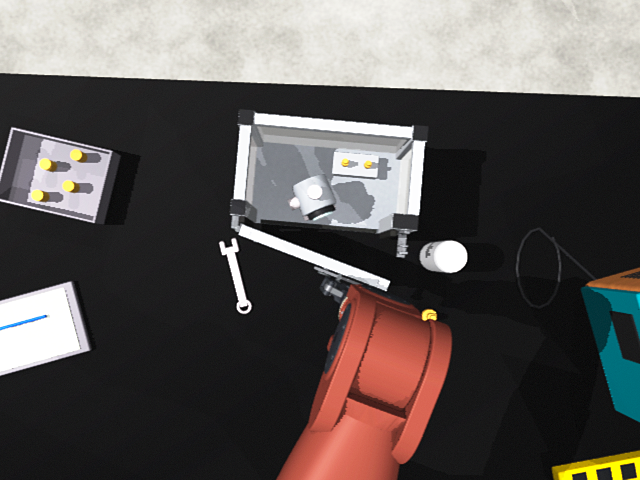

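The latch-side picture explains the stall. The gate has swung in slightly, from its free edge at (382,300) to (388,285) in the top view. In w3 the hinge-side pad at (430,310) sits on the bar's staple at (410,300), because the jaws were open too wide. I'll back up, narrow the jaws and measure again.

{"fn": "arm_command", "kwargs": {"moves": [{"translation": [0,0,-0.5],"spin": 0,"gripper": 0.5},{"translation": [0,0,-0.4],"spin": 0,"gripper": 0.5},{"translation": [0,0,0],"spin": 0,"gripper": 0.5},{"translation": [0,0,0],"spin": 0,"gripper": 0.5},{"translation": [0,0,0],"spin": 0,"gripper": 0.5}]}}

```text
time_s: 7.95
eef_pos: [0.4848, -0.0279, 0.2058]
eef_rot: [[-0.887, 0.457, 0.061], [0.457, 0.889, -0.018], [-0.062, 0.012, -0.998]]
wrist_force: [0.7, -0.1, 0.8]
width: 0.0426
```

```bash
python3 look.py 4; python3 - <<'E'
from h import *
print(robot.get_obs()["width"])
W=robot.snapshot("wrist");print(W["pose"].round(3).tolist()); print(proj(W,robot.get_obs()["eef_pos"]))
E
```

```text
8.0 [ 0.4847 -0.0278  0.2057] [[-0.887, 0.457, 0.061], [0.457, 0.889, -0.018], [-0.062, 0.012, -0.998]] [0.49 0.04 0.12]
latch_knob 0.95 [314.4 282.6] [ 0.4914 -0.0331  0.172 ]
latch_pivot 0.8 [449.6 293.1] [0.5334 0.0327 0.172 ]
latch_tip 0.66 [221.4 310.4] [ 0.4873 -0.0957  0.161 ]
0.04251176500026072
[[0.457, 0.829, 0.323, 0.409], [0.889, -0.431, -0.153, 0.01], [0.013, 0.358, -0.934, 0.343], [0.0, 0.0, 0.0, 1.0]]
[317.75823837 301.89354425]
```

View pics/w4.png

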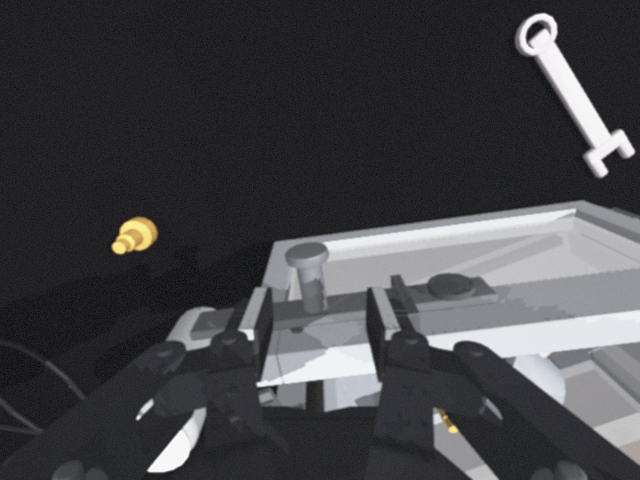

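{"fn": "arm_command", "kwargs": {"moves": [{"translation": [0,0,0],"spin": -0.8,"gripper": 0.5},{"translation": [0,0,0],"spin": -0.8,"gripper": 0.5},{"translation": [-0.24,-0.11,0],"spin": 0,"gripper": 0.5},{"translation": [0,0,0],"spin": 0,"gripper": 0.5},{"translation": [0,0,0],"spin": 0,"gripper": 0.5}]}}

```text
time_s: 8.75
eef_pos: [0.4895, -0.0329, 0.2054]
eef_rot: [[-0.939, 0.339, 0.06], [0.339, 0.941, -0.017], [-0.062, 0.004, -0.998]]
wrist_force: [-0.2, -0.3, 0.9]
width: 0.0428
```

```bash
python3 look.py 5
```

```text
8.8 [ 0.4895 -0.0329  0.2053] [[-0.939, 0.339, 0.06], [0.339, 0.941, -0.017], [-0.062, 0.004, -0.998]] [-0.86  0.3   0.04]
latch_knob 0.97 [314.5 272.9] [ 0.4908 -0.0353  0.172 ]
latch_pivot 0.95 [449.  300.7] [0.534  0.0315 0.172 ]
latch_tip 0.98 [218.5 290.6] [ 0.4874 -0.0959  0.161 ]
```

View pics/w5.png

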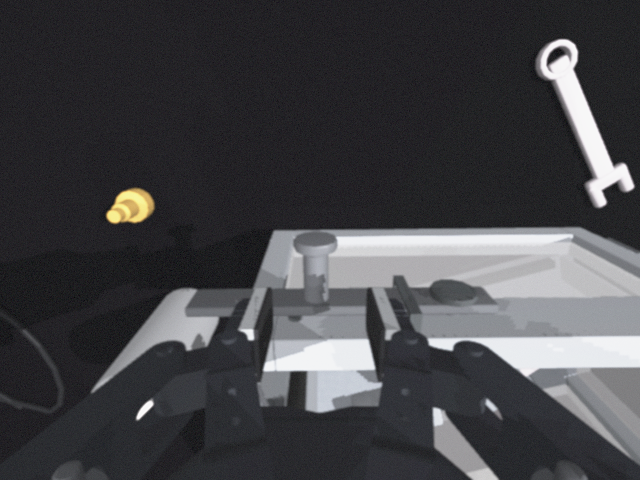

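{"fn": "arm_command", "kwargs": {"moves": [{"translation": [0,-0.02,0.5],"spin": 0,"gripper": 0.45},{"translation": [0,0,0.5],"spin": 0,"gripper": 0.45},{"translation": [0,0,0],"spin": 0,"gripper": 0.45}]}}

```text
time_s: 9.3
eef_pos: [0.4907, -0.0335, 0.178]
eef_rot: [[-0.939, 0.338, 0.06], [0.338, 0.941, -0.017], [-0.062, 0.004, -0.998]]
wrist_force: [-1.1, 0.3, 0.1]
width: 0.0386
```

```bash
python3 look.py 6
```

```text
9.35 [ 0.4909 -0.0336  0.1788] [[-0.939, 0.338, 0.06], [0.338, 0.941, -0.017], [-0.063, 0.004, -0.998]] [-0.15  0.64 -0.05]
latch_knob 0.96 [318.1 298.8] [ 0.4927 -0.0341  0.172 ]
latch_pivot 0.6 [180.4 323.7] [ 0.4828 -0.1032  0.172 ]
latch_tip 0.72 [205.  312.2] [ 0.4863 -0.0951  0.161 ]
```

View pics/w6.png

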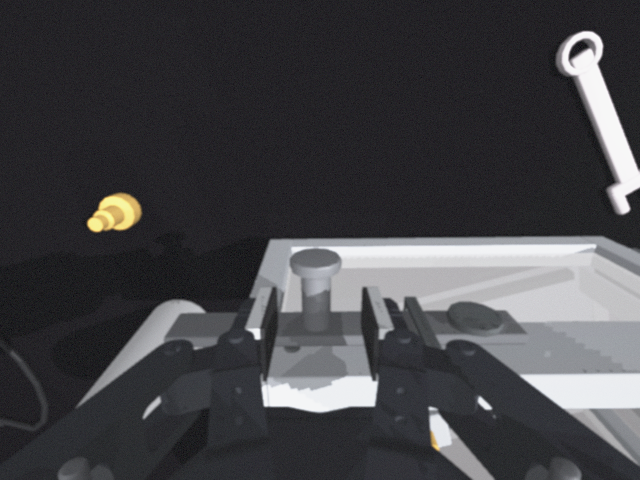

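{"fn": "arm_command", "kwargs": {"moves": [{"translation": [0,0,0],"spin": 0,"gripper": 0.36},{"translation": [0,0,0.4],"spin": 0,"gripper": 0.36},{"translation": [0,0,0.4],"spin": 0,"gripper": 0.36},{"translation": [0,0,0.2],"spin": 0,"gripper": 0.36},{"translation": [0,0,0],"spin": 0,"gripper": 0.36}]}}

```text
time_s: 10.05
eef_pos: [0.4939, -0.0345, 0.1542]
eef_rot: [[-0.939, 0.338, 0.064], [0.338, 0.941, -0.019], [-0.067, 0.004, -0.998]]
wrist_force: [0.5, -0.2, 0.3]
width: 0.0309
```

```bash
python3 look.py 7
```

```text
10.1 [ 0.4939 -0.0345  0.1545] [[-0.939, 0.338, 0.064], [0.338, 0.941, -0.019], [-0.067, 0.004, -0.998]] [-0.22 -0.27  0.05]
latch_knob 0.86 [318.  320.5] [ 0.4919 -0.0338  0.172 ]
latch_pivot 0.8 [495.6 351.5] [0.5329 0.0328 0.172 ]
latch_tip 0.71 [187.1 334.6] [ 0.4859 -0.0954  0.161 ]
```

View pics/w7.png

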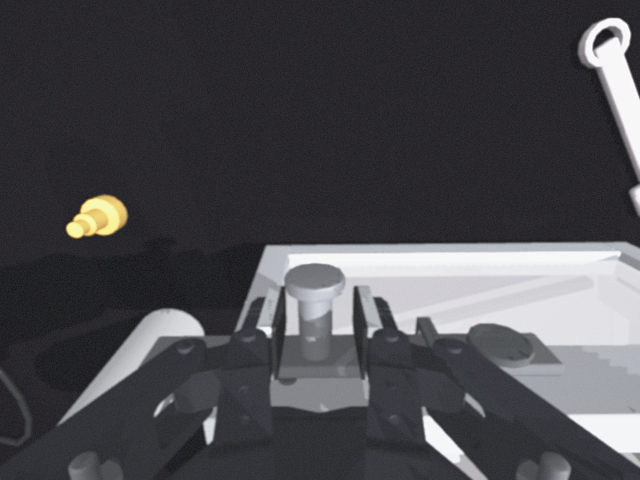

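w7 shows the neck centred between the pads at (316,325), with the staple clear of the right finger. The knob mark gives (0.492, -0.034), which agrees with the model. I'll close on it now.

{"fn": "arm_command", "kwargs": {"moves": [{"translation": [0,0,0],"spin": 0,"gripper": 0.05},{"translation": [0,0,0],"spin": 0,"gripper": 0.05},{"translation": [0,0,0],"spin": 0,"gripper": 0.05},{"translation": [0,0,0],"spin": 0,"gripper": 0.05}], "grip_force": 50}}

```text
time_s: 10.7
eef_pos: [0.4942, -0.0364, 0.1566]
eef_rot: [[-0.938, 0.339, 0.065], [0.339, 0.941, -0.023], [-0.069, 0.0, -0.998]]
wrist_force: [0.2, 0.2, -1.6]
width: 0.0119
```

```bash
python3 look.py 8
```

```text
10.75 [ 0.4942 -0.0364  0.1566] [[-0.938, 0.339, 0.065], [0.339, 0.941, -0.023], [-0.069, 0.0, -0.998]] [-0.64 -0.29 -1.62]
latch_knob 0.92 [320.2 313.6] [ 0.4909 -0.0342  0.172 ]
latch_pivot 0.69 [494.8 348.2] [0.5335 0.0316 0.172 ]
latch_tip 0.89 [191.4 332.6] [ 0.4873 -0.0967  0.161 ]
catch 0.4 [174.8 332.8] [ 0.4772 -0.0938  0.175 ]
```

View pics/w8.png

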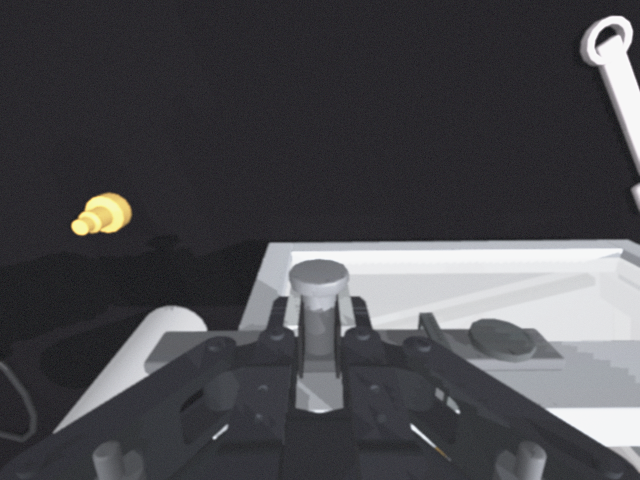

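Gripped, with a width of 11.9 mm and a wrist force of −1.6 N, which is the bar's weight. Raising the bar now.

{"fn": "arm_command", "kwargs": {"moves": [{"translation": [0,0,-0.2],"spin": 0,"gripper": 0.05},{"translation": [0,0,-0.2],"spin": 0,"gripper": 0.05},{"translation": [0,0.04,-0.2],"spin": 0,"gripper": 0.05},{"translation": [0,0,0],"spin": 0,"gripper": 0.05},{"translation": [0,0,0],"spin": 0,"gripper": 0.05}]}}

```text
time_s: 11.45
eef_pos: [0.4925, -0.0343, 0.1711]
eef_rot: [[-0.939, 0.339, 0.062], [0.338, 0.941, -0.022], [-0.066, 0.0, -0.998]]
wrist_force: [0.6, 1.2, -7.2]
width: 0.0121
```

```bash
python3 look.py 9; python3 - <<'E'
from h import *
import cv2
s=robot.snapshot("side"); cv2.imwrite(f"pics/side9.png",cv2.resize(s["image"][140:350,220:450,::-1],None,fx=2.7,fy=2.7,interpolation=cv2.INTER_CUBIC))
for t in ["latch_tip","gate_hinge","latch_pivot"]:
  a,c=mark("side",t); print(t,a,c)
E
```

```text
11.5 [ 0.4925 -0.0344  0.171 ] [[-0.939, 0.339, 0.062], [0.338, 0.941, -0.022], [-0.066, 0.0, -0.998]] [ 0.91  1.45 -5.1 ]
latch_knob 0.81 [319.2 313.6] [ 0.4982 -0.0358  0.172 ]
latch_pivot 0.62 [478.5 327.1] [0.531 0.033 0.172]
latch_tip 0.9 [182.9 343.8] [ 0.4983 -0.1118  0.161 ]
latch_tip [332.9, 281.7] 0.84
gate_hinge [268.5, 157.5] 0.75
latch_pivot None 0
```

View pics/side9.png

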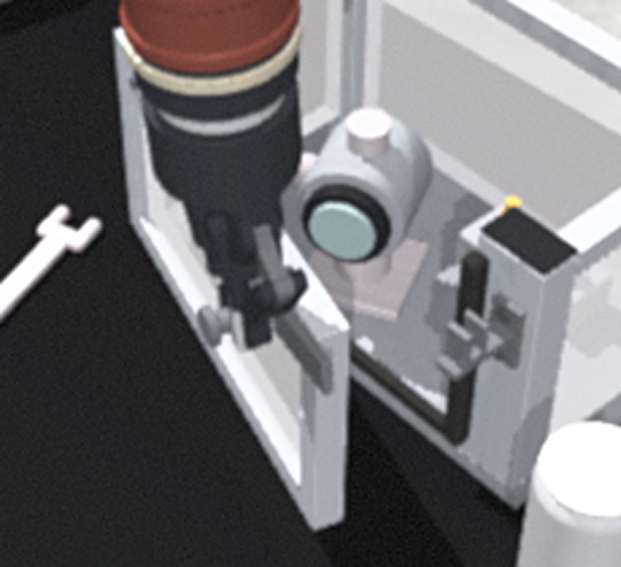

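View pics/w9.png

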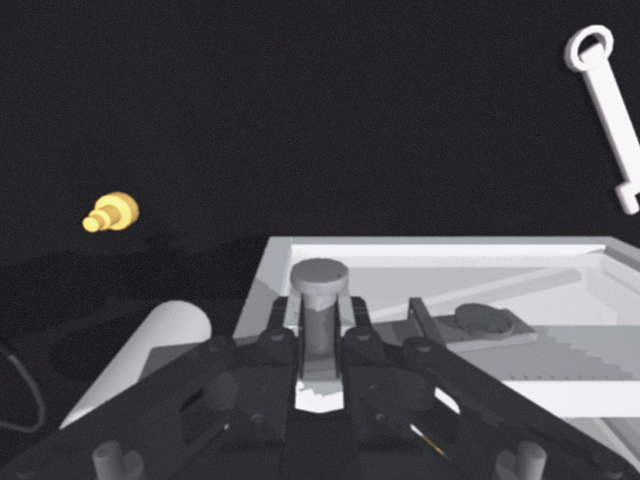

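```bash
python3 - <<'E'
from h import *
W=robot.snapshot("wrist");S=robot.snapshot("side")
a,c=mark("wrist","latch_tip");b,e=mark("side","latch_tip")
print(a,c,b,e,tri(W,a,S,b)); print(robot.get_obs()["wrist_force"],robot.get_obs()["torque"])
H=np.array([.614,.203])
for g in (.33,.345,.36):
  for th in (.1,.15,.2,.25,.3):
    d=np.array([-np.sin(g),-np.cos(g)]);n=np.array([-np.cos(g),np.sin(g)])
    # lower front edge
    l=185+136*np.cos(th)+11*np.sin(th); z=172+136*np.sin(th)-11*np.cos(th)
    p=np.append(H+d*l/1e3+n*.020,z/1e3)
    print(g,th,p.round(3),proj(W,p).round(1),proj(S,p).round(1))
E
```

```text
[183.3, 343.9] 0.82 [330.8, 279.5] 0.78 (array([ 0.47908399, -0.08957659,  0.19044519]), np.float64(0.0037541676943752206))
[ 0.96066199  1.88580586 -7.77401159] [-0.13545494  0.14632593  0.05125146]
0.33 0.1 [ 0.491 -0.095  0.175] [197.2 340.4] [339.9 283.3]
0.33 0.15 [ 0.491 -0.094  0.181] [193. 350.] [339.9 280. ]
0.33 0.2 [ 0.491 -0.094  0.188] [189.1 360.4] [339.8 276.5]
0.33 0.25 [ 0.492 -0.093  0.195] [185.7 371.6] [339.5 272.8]
0.33 0.3 [ 0.492 -0.092  0.202] [183.  383.7] [339.2 269. ]
0.345 0.1 [ 0.486 -0.093  0.175] [196.5 332. ] [336.8 284.3]
0.345 0.15 [ 0.487 -0.092  0.181] [192.1 341.3] [336.8 280.9]
0.345 0.2 [ 0.487 -0.092  0.188] [188.2 351.4] [336.6 277.4]
0.345 0.25 [ 0.487 -0.091  0.195] [184.8 362.4] [336.4 273.8]
0.345 0.3 [ 0.488 -0.09   0.202] [181.9 374.3] [336.  269.9]
0.36 0.1 [ 0.482 -0.091  0.175] [195.9 323.3] [333.6 285.2]
0.36 0.15 [ 0.482 -0.09   0.181] [191.4 332.4] [333.6 281.9]
0.36 0.2 [ 0.482 -0.09   0.188] [187.4 342.3] [333.4 278.4]
0.36 0.25 [ 0.483 -0.089  0.195] [183.9 353. ] [333.2 274.7]
0.36 0.3 [ 0.483 -0.088  0.202] [181.  364.6] [332.8 270.8]
```

The bar is up: the tip triangulates to z ≈ 0.19, about 0.2 rad. I'll swing the gate in along its arc.

{"fn": "arm_command", "kwargs": {"moves": [{"translation": [-0.42,-0.05,0.028],"spin": -0.5,"gripper": 0.05},{"translation": [-0.42,-0.05,0.028],"spin": -0.5,"gripper": 0.05},{"translation": [-0.42,-0.05,0.028],"spin": -0.5,"gripper": 0.05},{"translation": [-0.42,-0.05,0.028],"spin": -0.5,"gripper": 0.05},{"translation": [0,0,0],"spin": 0,"gripper": 0.05},{"translation": [0,0,0],"spin": 0,"gripper": 0.05}]}}

```text
time_s: 12.7
eef_pos: [0.5329, -0.0506, 0.1714]
eef_rot: [[-0.982, 0.179, 0.063], [0.178, 0.984, -0.02], [-0.065, -0.009, -0.998]]
wrist_force: [0.4, 1.1, -6.0]
width: 0.0121
```

```bash
cat > st.py <<'E'
from h import *
import cv2,sys
n=sys.argv[1]
o=robot.get_obs(); p=o["eef_pos"];R=o["eef_rot"]
print(o["time_s"],p.round(4),R.round(3).tolist(),"F",o["wrist_force"].round(2),"Ftool",(R.T@o["wrist_force"]).round(2),"M",o["torque"].round(3),"w",o["width"])
r=p[:2]-np.array([.614,.203]); print("r",np.linalg.norm(r),"ang",np.arctan2(-r[0],-r[1])-np.arctan2(.035,.263),"toolang",np.arctan2(R[0,1],R[1,1]))
S=robot.snapshot("side");cv2.imwrite(f"pics/s{n}.png",cv2.resize(S["image"][140:350,220:450,::-1],None,fx=2.7,fy=2.7,interpolation=cv2.INTER_CUBIC))
W=robot.snapshot("wrist");cv2.imwrite(f"pics/w{n}.png",W["image"][:,:,::-1])
E
python3 st.py 10
```

```text
12.7 [ 0.5329 -0.0506  0.1714] [[-0.982, 0.179, 0.063], [0.178, 0.984, -0.02], [-0.065, -0.009, -0.998]] F [ 0.41  1.13 -6.03] Ftool [0.19 1.24 6.02] M [-0.03   0.178 -0.001] w 0.0121197139332876
r 0.2661935280581709 ang 0.17712302319943748 toolang 0.1798348560132779
```

View pics/s10.png

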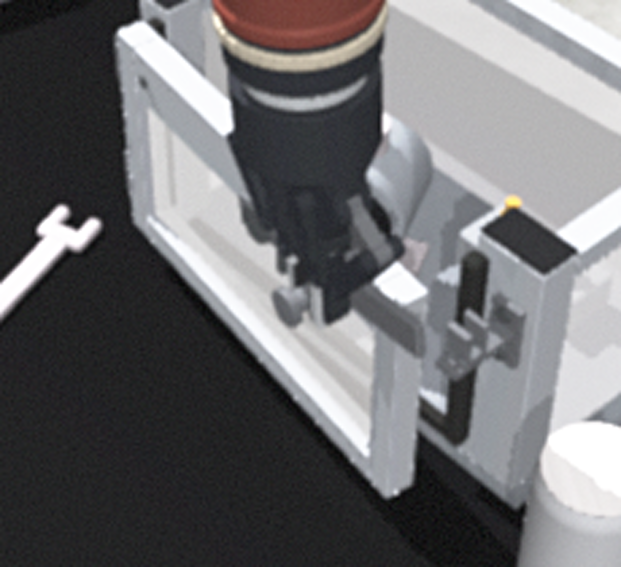

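View pics/w10.png

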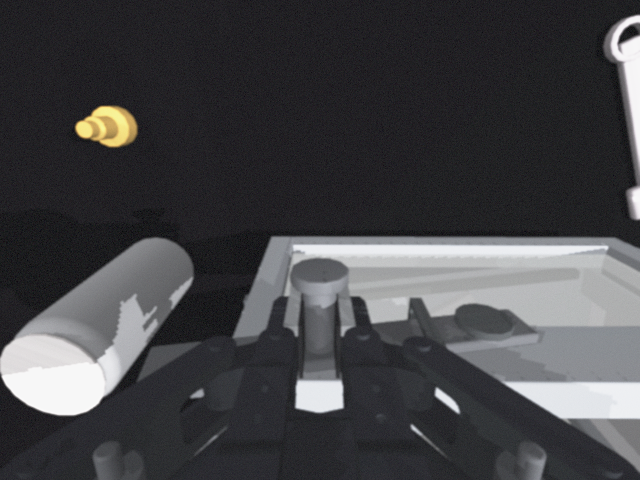

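{"fn": "arm_command", "kwargs": {"moves": [{"translation": [-0.21,-0.026,0.014],"spin": -0.25,"gripper": 0.05},{"translation": [-0.21,-0.026,0.014],"spin": -0.25,"gripper": 0.05},{"translation": [-0.21,-0.026,0.014],"spin": -0.25,"gripper": 0.05},{"translation": [0,0,0],"spin": 0,"gripper": 0.05},{"translation": [0,0,0],"spin": 0,"gripper": 0.05}]}}

```text
time_s: 13.3
eef_pos: [0.5492, -0.055, 0.1717]
eef_rot: [[-0.991, 0.115, 0.064], [0.114, 0.993, -0.02], [-0.066, -0.013, -0.998]]
wrist_force: [0.6, 1.7, -5.7]
width: 0.0122
```

```bash
python3 st.py 11
```

```text
13.3 [ 0.5492 -0.055   0.1717] [[-0.991, 0.115, 0.064], [0.114, 0.993, -0.02], [-0.066, -0.013, -0.998]] F [ 0.65  1.68 -5.65] Ftool [-0.08  1.81  5.65] M [ 0.037  0.142 -0.042] w 0.012168992190116867
r 0.2660232495646116 ang 0.11369595416220427 toolang 0.11494797386144291
```

View pics/s11.png

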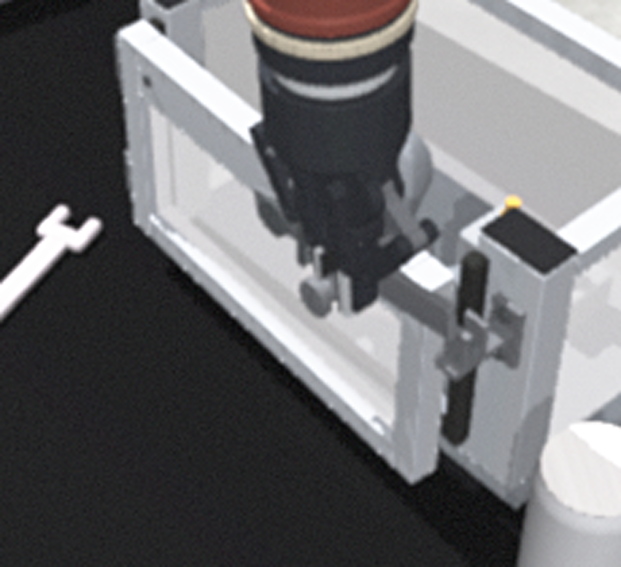

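{"fn": "arm_command", "kwargs": {"moves": [{"translation": [-0.105,-0.013,0.007],"spin": -0.125,"gripper": 0.05},{"translation": [-0.105,-0.013,0.007],"spin": -0.125,"gripper": 0.05},{"translation": [-0.105,-0.013,0.007],"spin": -0.125,"gripper": 0.05},{"translation": [0,0,0],"spin": 0,"gripper": 0.05}]}}

```text
time_s: 13.8
eef_pos: [0.5574, -0.0568, 0.1717]
eef_rot: [[-0.995, 0.082, 0.064], [0.081, 0.996, -0.02], [-0.065, -0.015, -0.998]]
wrist_force: [0.5, 1.8, -5.7]
width: 0.0121
```

```bash
python3 st.py 12
```

```text
13.8 [ 0.5574 -0.0568  0.1717] [[-0.995, 0.082, 0.064], [0.081, 0.996, -0.02], [-0.065, -0.015, -0.998]] F [ 0.46  1.85 -5.67] Ftool [0.06 1.96 5.64] M [ 0.079  0.003 -0.039] w 0.012093088989234895
r 0.26591944956833546 ang 0.08234339748157862 toolang 0.08255943430182384
```

View pics/s12.png

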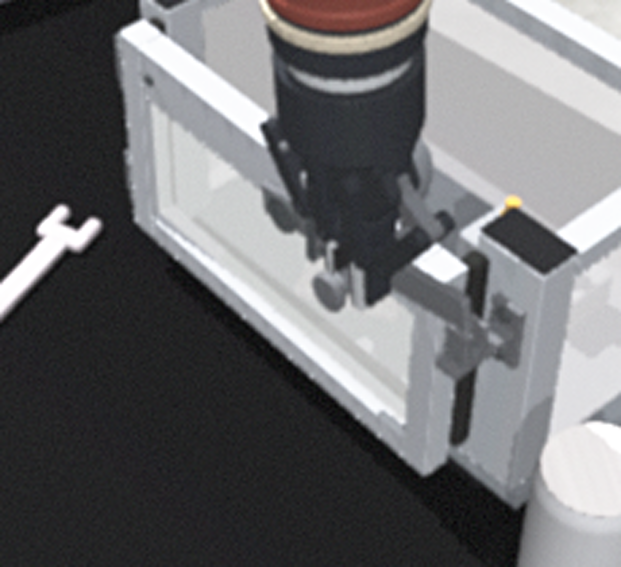

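View pics/w12.png

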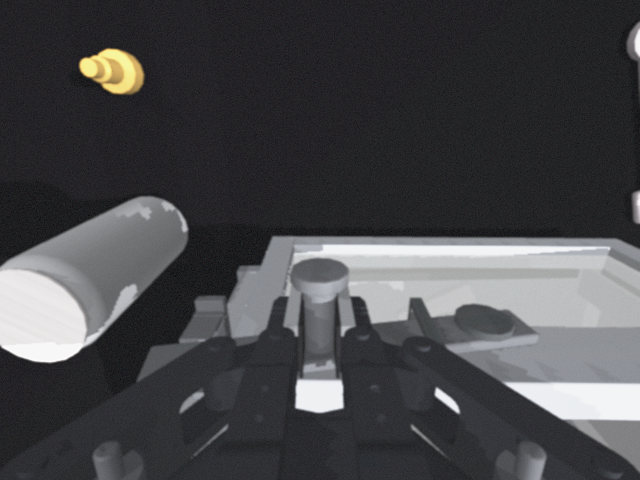

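{"fn": "arm_command", "kwargs": {"moves": [{"translation": [-0.08,-0.01,0.005],"spin": -0.1,"gripper": 0.05},{"translation": [-0.08,-0.01,0.005],"spin": -0.1,"gripper": 0.05},{"translation": [0,0,0],"spin": 0,"gripper": 0.05}]}}

```text
time_s: 14.2
eef_pos: [0.5614, -0.0576, 0.1718]
eef_rot: [[-0.996, 0.066, 0.064], [0.065, 0.998, -0.02], [-0.065, -0.016, -0.998]]
wrist_force: [0.4, 1.9, -5.2]
width: 0.0122
```

```bash
cat > f.py <<'E'
from h import *
o=robot.get_obs(); p=o["eef_pos"];R=o["eef_rot"]
r=p[:2]-np.array([.614,.203])
print(o["time_s"],p.round(4),"F",o["wrist_force"].round(2),"M",o["torque"].round(3),"ang %.4f tool %.4f"%(np.arctan2(-r[0],-r[1])-np.arctan2(.035,.263),np.arctan2(R[0,1],R[1,1])))
E
python3 f.py
```

```text
14.2 [ 0.5614 -0.0576  0.1718] F [ 0.4   1.86 -5.19] M [ 0.104 -0.026 -0.019] ang 0.0670 tool 0.0659
```

{"fn": "arm_command", "kwargs": {"moves": [{"translation": [-0.08,-0.01,0.005],"spin": -0.1,"gripper": 0.05},{"translation": [0,0,0],"spin": 0,"gripper": 0.05}]}}

```text
time_s: 14.4
eef_pos: [0.5635, -0.058, 0.1718]
eef_rot: [[-0.996, 0.057, 0.064], [0.056, 0.998, -0.02], [-0.065, -0.016, -0.998]]
wrist_force: [0.5, 1.3, -5.4]
width: 0.0123
```

{"fn": "arm_command", "kwargs": {"moves": [{"translation": [-0.08,-0.01,0.005],"spin": -0.1,"gripper": 0.05},{"translation": [0,0,0],"spin": 0,"gripper": 0.05}]}}

```text
time_s: 14.6
eef_pos: [0.5654, -0.0584, 0.1717]
eef_rot: [[-0.997, 0.049, 0.063], [0.047, 0.999, -0.02], [-0.064, -0.017, -0.998]]
wrist_force: [-0.7, 1.9, -4.8]
width: 0.0121
```

{"fn": "arm_command", "kwargs": {"moves": [{"translation": [-0.06,-0.008,0.004],"spin": -0.07,"gripper": 0.05},{"translation": [0,0,0],"spin": 0,"gripper": 0.05}]}}

```text
time_s: 14.8
eef_pos: [0.5662, -0.0585, 0.1714]
eef_rot: [[-0.997, 0.043, 0.061], [0.041, 0.999, -0.02], [-0.062, -0.017, -0.998]]
wrist_force: [-2.4, 2.8, -4.1]
width: 0.0126
```

{"fn": "arm_command", "kwargs": {"moves": [{"translation": [-0.06,-0.008,0.004],"spin": -0.07,"gripper": 0.05},{"translation": [0,0,0],"spin": 0,"gripper": 0.05}]}}

```text
time_s: 15.0
eef_pos: [0.5669, -0.0587, 0.1711]
eef_rot: [[-0.998, 0.037, 0.059], [0.036, 0.999, -0.02], [-0.06, -0.017, -0.998]]
wrist_force: [-3.4, 1.6, -4.0]
width: 0.0123
```

First seal contact came at knob x ≈ 0.5654. The push-back is now 3.4 N over 1.5 mm, which matches the seal's rate. I'll lower the bar gently to feel the lip.

{"fn": "arm_command", "kwargs": {"moves": [{"translation": [-0.02,0,0.06],"spin": 0,"gripper": 0.05},{"translation": [-0.01,0,0.06],"spin": 0,"gripper": 0.05},{"translation": [-0.01,0,0.06],"spin": 0,"gripper": 0.05},{"translation": [0,0,0],"spin": 0,"gripper": 0.05}]}}

```text
time_s: 15.4
eef_pos: [0.5674, -0.0593, 0.1677]
eef_rot: [[-0.998, 0.038, 0.058], [0.037, 0.999, -0.02], [-0.059, -0.018, -0.998]]
wrist_force: [-6.4, 2.9, -0.8]
width: 0.0125
```

{"fn": "arm_command", "kwargs": {"moves": [{"translation": [0,0,0.05],"spin": 0,"gripper": 0.05},{"translation": [0,0,0],"spin": 0,"gripper": 0.05}]}}

```text
time_s: 15.6
eef_pos: [0.5674, -0.0593, 0.1675]
eef_rot: [[-0.998, 0.038, 0.059], [0.037, 0.999, -0.02], [-0.059, -0.018, -0.998]]
wrist_force: [-4.6, 1.4, -1.0]
width: 0.0122
```

{"fn": "arm_command", "kwargs": {"moves": [{"translation": [0,0,0.05],"spin": 0,"gripper": 0.05},{"translation": [0,0,0],"spin": 0,"gripper": 0.05}]}}

```text
time_s: 15.8
eef_pos: [0.5674, -0.0593, 0.1675]
eef_rot: [[-0.998, 0.038, 0.059], [0.037, 0.999, -0.02], [-0.06, -0.018, -0.998]]
wrist_force: [-5.6, 2.4, -0.3]
width: 0.0123
```

```bash
python3 st.py 13
```

```text
15.8 [ 0.5674 -0.0593  0.1675] [[-0.998, 0.038, 0.059], [0.037, 0.999, -0.02], [-0.06, -0.018, -0.998]] F [-5.59  2.35 -0.26] Ftool [ 5.68  2.14 -0.12] M [ 0.556  1.15  -0.143] w 0.012285117207644282
r 0.2664116195126266 ang 0.04347090162490408 toolang 0.03802557830345884
```

View pics/s13.png

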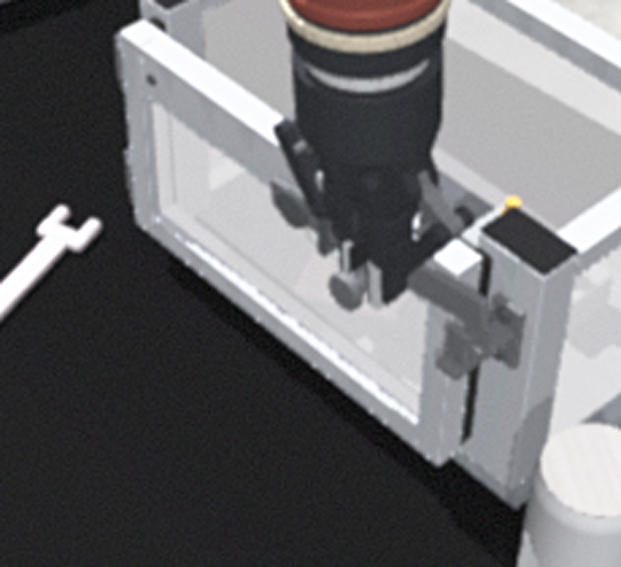

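View pics/w13.png

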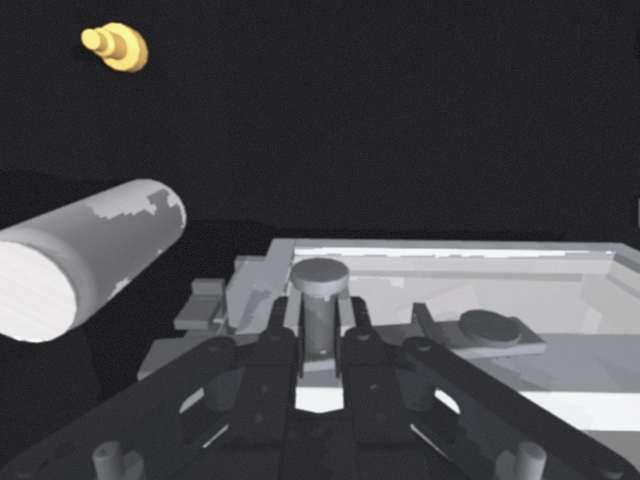

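```bash
cat > lat.py <<'E'
from h import *
import sys
g=float(sys.argv[1])
W=robot.snapshot("wrist");S=robot.snapshot("side")
for n,s in (("wrist",W),("side",S)):
  for t in ("latch_tip","latch_knob"):
    print(n,t,[(np.round(m["location"],1).tolist(),round(m["confidence"],2)) for m in robot.mark_of(n,t)[:2]])
H=np.array([.614,.203])
d=np.array([-np.sin(g),-np.cos(g)]);n=np.array([-np.cos(g),np.sin(g)])
for th in (0,.05,.1,.15,.2,.25):
    l=185+136*np.cos(th)+11*np.sin(th); z=172+136*np.sin(th)-11*np.cos(th)
    p=np.append(H+d*l/1e3+n*.020,z/1e3)
    k=np.append(H+d*(185+78*np.cos(th))/1e3+n*.035,.172+.078*np.sin(th))
    print(th,"tip",proj(W,p).round(1),proj(S,p).round(1),"knob",proj(W,k).round(1),proj(S,k).round(1))
E
python3 lat.py .043
```

```text
wrist latch_tip [([186.0, 339.6], 0.77)]
wrist latch_knob [([319.2, 312.4], 0.92)]
side latch_tip [([390.6, 259.5], 0.89)]
side latch_knob [([357.7, 238.8], 0.98)]
0 tip [204.6 319.3] [392.1 265.3] knob [320.5 307.1] [357.9 244.6]
0.05 tip [199.1 327.5] [392.6 262.4] knob [320.6 311.9] [357.9 242.8]
0.1 tip [194.  336.3] [393.  259.2] knob [321.1 317. ] [357.9 240.9]
0.15 tip [189.2 345.9] [393.2 255.9] knob [322.2 322.2] [357.8 238.9]
0.2 tip [184.7 356.3] [393.2 252.5] knob [323.7 327.8] [357.5 236.8]
0.25 tip [180.8 367.6] [393.1 248.9] knob [325.9 333.5] [357.2 234.7]
```

{"fn": "arm_command", "kwargs": {"moves": [{"translation": [0,0,0.1],"spin": 0,"gripper": 0.05},{"translation": [0,0,0.1],"spin": 0,"gripper": 0.05}], "grip_force": 30}}

```text
time_s: 16.4
eef_pos: [0.5679, -0.0596, 0.1646]
eef_rot: [[-0.997, 0.038, 0.061], [0.037, 0.999, -0.021], [-0.061, -0.019, -0.998]]
wrist_force: [-7.9, 1.1, 4.0]
width: 0.0124
```

```bash
python3 f.py; python3 lat.py .043
```

```text
16.4 [ 0.5679 -0.0596  0.1646] F [-7.93  1.07  4.03] M [ 0.636  1.471 -0.129] ang 0.0414 tool 0.0383
wrist latch_tip [([187.6, 332.7], 0.68)]
wrist latch_knob [([322.0, 314.0], 0.73)]
side latch_tip [([389.4, 260.2], 0.58), ([225.7, 245.1], 0.47)]
side latch_knob [([359.7, 242.4], 0.61)]
0 tip [203.1 322. ] [392.1 265.3] knob [321.1 309.9] [357.9 244.6]
0.05 tip [197.5 330.5] [392.6 262.4] knob [321.2 314.9] [357.9 242.8]
0.1 tip [192.2 339.6] [393.  259.2] knob [321.8 320.2] [357.9 240.9]
0.15 tip [187.2 349.6] [393.2 255.9] knob [322.9 325.7] [357.8 238.9]
0.2 tip [182.6 360.4] [393.2 252.5] knob [324.5 331.4] [357.5 236.8]
0.25 tip [178.4 372.2] [393.1 248.9] knob [326.7 337.4] [357.2 234.7]
```

{"fn": "arm_command", "kwargs": {"moves": [{"translation": [-0.06,0,0.04],"spin": -0.04,"gripper": 0.05},{"translation": [0,0,0],"spin": 0,"gripper": 0.05}]}}

```text
time_s: 16.9
eef_pos: [0.5687, -0.0597, 0.1653]
eef_rot: [[-0.998, 0.035, 0.06], [0.034, 0.999, -0.021], [-0.061, -0.019, -0.998]]
wrist_force: [-8.3, 2.0, 1.9]
width: 0.0122
```

{"fn": "arm_command", "kwargs": {"moves": [{"translation": [-0.06,0,0.04],"spin": -0.04,"gripper": 0.05},{"translation": [0,0,0],"spin": 0,"gripper": 0.05}]}}

```text
time_s: 17.1
eef_pos: [0.5689, -0.0597, 0.1657]
eef_rot: [[-0.998, 0.032, 0.058], [0.031, 0.999, -0.021], [-0.058, -0.019, -0.998]]
wrist_force: [-9.6, 1.4, 0.9]
width: 0.0118
```

{"fn": "arm_command", "kwargs": {"moves": [{"translation": [-0.04,0,0.1],"spin": 0,"gripper": 0.05},{"translation": [0,0,0.06],"spin": 0,"gripper": 0.05}]}}

```text
time_s: 17.3
eef_pos: [0.5691, -0.0599, 0.1637]
eef_rot: [[-0.998, 0.033, 0.057], [0.031, 0.999, -0.022], [-0.057, -0.02, -0.998]]
wrist_force: [-10.4, 2.6, 5.8]
width: 0.0125
```

{"fn": "arm_command", "kwargs": {"moves": [{"translation": [-0.07,0,0.06],"spin": -0.05,"gripper": 0.05},{"translation": [0,0,0.06],"spin": 0,"gripper": 0.05}]}}

```text
time_s: 17.5
eef_pos: [0.5691, -0.0601, 0.1621]
eef_rot: [[-0.998, 0.029, 0.053], [0.028, 0.999, -0.022], [-0.054, -0.02, -0.998]]
wrist_force: [-9.0, 2.3, -0.4]
width: 0.0117
```

{"fn": "arm_command", "kwargs": {"moves": [{"translation": [0,0,0.08],"spin": 0,"gripper": 0.05},{"translation": [0,0,0.08],"spin": 0,"gripper": 0.05}]}}

```text
time_s: 17.7
eef_pos: [0.5686, -0.0601, 0.1595]
eef_rot: [[-0.998, 0.03, 0.053], [0.029, 0.999, -0.022], [-0.053, -0.02, -0.998]]
wrist_force: [-7.9, 2.2, 3.8]
width: 0.0122
```

```bash
python3 f.py; python3 lat.py .035; python3 st.py 14
```

```text
17.7 [ 0.5686 -0.0601  0.1595] F [-7.9   2.19  3.84] M [ 0.752  1.472 -0.302] ang 0.0384 tool 0.0298
wrist latch_tip [([190.4, 328.5], 0.8)]
wrist latch_knob [([319.3, 312.5], 0.6)]
side latch_tip [([392.0, 264.3], 0.68)]
side latch_knob [([358.3, 244.0], 0.87)]
0 tip [200.2 330.7] [393.3 264.5] knob [321.2 319.1] [359. 244.]
0.05 tip [194.3 339.6] [393.8 261.6] knob [321.4 324.4] [359.  242.2]
0.1 tip [188.6 349.3] [394.2 258.4] knob [321.9 330. ] [359.  240.3]
0.15 tip [183.3 359.9] [394.4 255.1] knob [323.  335.8] [358.9 238.3]
0.2 tip [178.3 371.4] [394.5 251.7] knob [324.7 342. ] [358.6 236.3]
0.25 tip [173.8 384. ] [394.3 248.1] knob [327.  348.4] [358.3 234.2]
18.0 [ 0.5686 -0.0601  0.1596] [[-0.998, 0.03, 0.053], [0.029, 0.999, -0.022], [-0.053, -0.02, -0.998]] F [-8.77  1.98  2.74] Ftool [ 8.66  1.66 -3.24] M [ 0.669  1.561 -0.293] w 0.012139844961970642
r 0.26697506464614545 ang 0.03850037617076632 toolang 0.02981928672602695
```

View pics/s14.png

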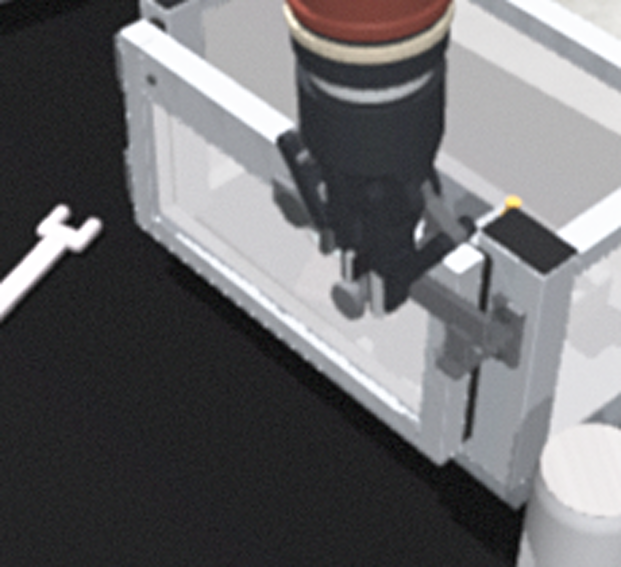

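View pics/w14.png

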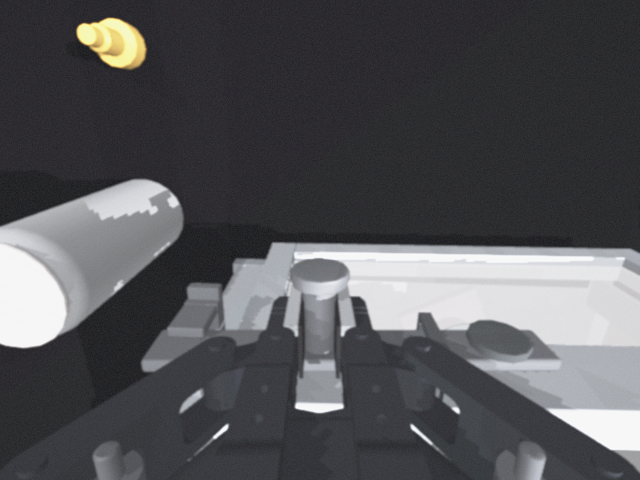

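The bar has gone in. TCP z dropped from 0.164 to 0.1595, and the side marks for the tip (392,264) and knob (358,244) match a level bar. I'll push down a little more to find the staple.

{"fn": "arm_command", "kwargs": {"moves": [{"translation": [0,0,0.1],"spin": 0,"gripper": 0.05},{"translation": [0,0,0.08],"spin": 0,"gripper": 0.05}]}}

```text
time_s: 18.3
eef_pos: [0.5688, -0.0602, 0.1573]
eef_rot: [[-0.998, 0.03, 0.054], [0.029, 0.999, -0.022], [-0.054, -0.02, -0.998]]
wrist_force: [-8.5, 1.8, 2.4]
width: 0.012
```

{"fn": "arm_command", "kwargs": {"moves": [{"translation": [0,0,0.1],"spin": 0,"gripper": 0.05},{"translation": [0,0,0.08],"spin": 0,"gripper": 0.05}]}}

```text
time_s: 18.5
eef_pos: [0.5696, -0.0603, 0.157]
eef_rot: [[-0.998, 0.03, 0.057], [0.028, 0.999, -0.023], [-0.058, -0.021, -0.998]]
wrist_force: [-11.2, 2.7, 10.1]
width: 0.0123
```

The bar stops at TCP z = 0.157 with +10 N, which is the same level as at the grasp, so it is down on its staple. I'll ease off the push so the slot wall takes the load.

{"fn": "arm_command", "kwargs": {"moves": [{"translation": [0.04,0,0],"spin": 0,"gripper": 0.05},{"translation": [0.06,0,0],"spin": 0,"gripper": 0.05},{"translation": [0.06,0,0],"spin": 0,"gripper": 0.05}]}}

```text
time_s: 18.8
eef_pos: [0.5675, -0.06, 0.1586]
eef_rot: [[-0.998, 0.029, 0.062], [0.028, 0.999, -0.022], [-0.063, -0.02, -0.998]]
wrist_force: [11.7, 0.0, -13.9]
width: 0.0122
```

```bash
python3 f.py
```

```text
18.8 [ 0.5675 -0.06    0.1586] F [ 11.7    0.05 -13.93] M [ 0.319 -1.973 -0.048] ang 0.0429 tool 0.0293
```

The gate is now held against my pull, so the latch engages: the wall is at knob x ≈ 0.567. I'll relax the pull, press the bar back level and open.

{"fn": "arm_command", "kwargs": {"moves": [{"translation": [-0.04,0,0.08],"spin": 0,"gripper": 0.05},{"translation": [0,0,0.06],"spin": 0,"gripper": 0.05}]}}

```text
time_s: 19.0
eef_pos: [0.5688, -0.0602, 0.1569]
eef_rot: [[-0.998, 0.029, 0.064], [0.028, 0.999, -0.022], [-0.064, -0.021, -0.998]]
wrist_force: [-7.8, 2.2, 10.2]
width: 0.0118
```

```bash
python3 f.py; python3 lat.py .04
```

```text
19.0 [ 0.5688 -0.0602  0.1569] F [-7.84  2.22 10.23] M [ 0.867  1.823 -0.006] ang 0.0378 tool 0.0292
wrist latch_tip [([192.1, 325.7], 0.63), ([119.9, 44.6], 0.54)]
wrist latch_knob [([320.9, 313.5], 0.82), ([146.4, 209.8], 0.35)]
side latch_tip [([392.2, 265.9], 0.64), ([266.4, 158.5], 0.61)]
side latch_knob [([356.6, 245.2], 0.81)]
0 tip [198.4 330.5] [392.5 265. ] knob [321.8 319.8] [358.3 244.4]
0.05 tip [192.3 339.7] [393.1 262.1] knob [321.9 325.3] [358.3 242.6]
0.1 tip [186.4 349.7] [393.4 258.9] knob [322.5 331.1] [358.3 240.6]
0.15 tip [180.9 360.7] [393.6 255.6] knob [323.6 337.2] [358.2 238.7]
0.2 tip [175.7 372.6] [393.7 252.2] knob [325.3 343.6] [357.9 236.6]
0.25 tip [171.  385.7] [393.5 248.6] knob [327.6 350.4] [357.6 234.5]
```

{"fn": "arm_command", "kwargs": {"moves": [{"translation": [0,0,0],"spin": 0,"gripper": 0.36},{"translation": [0,0,0],"spin": 0,"gripper": 0.36},{"translation": [0,0,0],"spin": 0,"gripper": 0.36},{"translation": [0,0,0],"spin": 0,"gripper": 0.36}]}}

```text
time_s: 19.7
eef_pos: [0.5675, -0.0593, 0.1578]
eef_rot: [[-0.998, 0.028, 0.061], [0.027, 0.999, -0.021], [-0.062, -0.019, -0.998]]
wrist_force: [-3.4, 0.8, -1.7]
width: 0.0311
```

```bash
python3 f.py; python3 lat.py .043; python3 st.py 15
```

```text
19.7 [ 0.5675 -0.0593  0.1578] F [-3.45  0.76 -1.67] M [ 0.323  0.747 -0.044] ang 0.0431 tool 0.0284
wrist latch_tip []
wrist latch_knob [([318.2, 315.8], 0.7)]
side latch_tip [([389.8, 266.3], 0.73)]
side latch_knob [([389.9, 264.8], 0.74), ([356.5, 244.2], 0.59)]
0 tip [197.3 330.1] [392.1 265.3] knob [320.1 319.6] [357.9 244.6]
0.05 tip [191.2 339.2] [392.6 262.4] knob [320.2 325.1] [357.9 242.8]
0.1 tip [185.4 349.2] [393.  259.2] knob [320.8 330.9] [357.9 240.9]
0.15 tip [179.9 360. ] [393.2 255.9] knob [321.8 336.9] [357.8 238.9]
0.2 tip [174.7 371.8] [393.2 252.5] knob [323.5 343.3] [357.5 236.8]
0.25 tip [169.9 384.7] [393.1 248.9] knob [325.8 349.9] [357.2 234.7]
20.0 [ 0.5676 -0.0593  0.1577] [[-0.998, 0.028, 0.061], [0.027, 0.999, -0.021], [-0.062, -0.019, -0.998]] F [-2.62  1.71 -1.44] Ftool [2.75 1.67 1.23] M [ 0.243  0.834 -0.037] w 0.030805939965761267
r 0.26635058080295587 ang 0.04292169610796984 toolang 0.02845664306422534
```

View pics/s15.png

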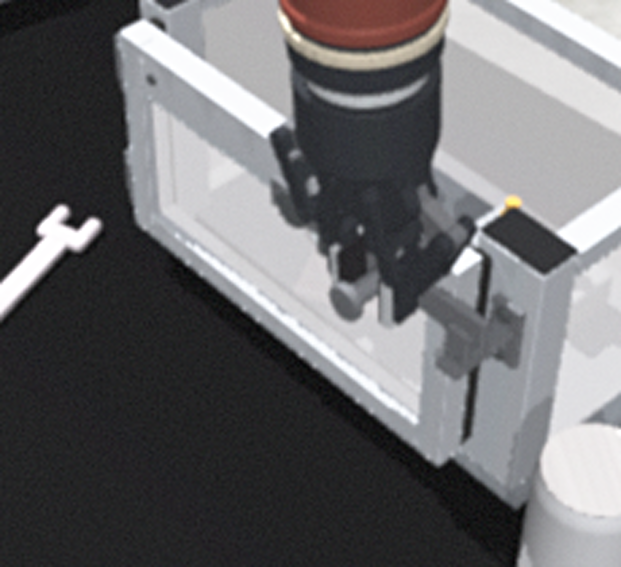

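View pics/w15.png

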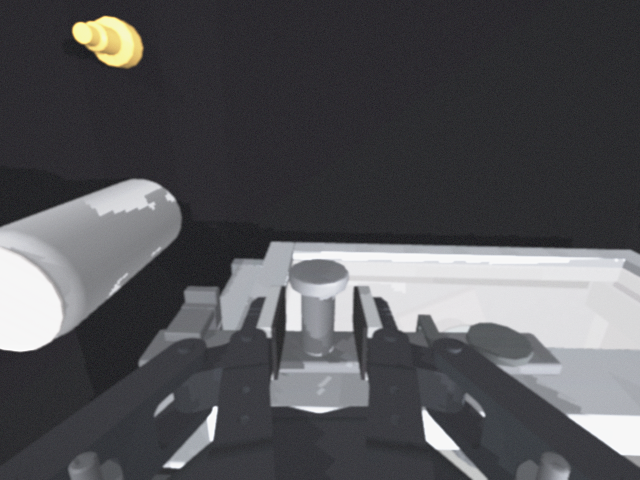

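{"fn": "arm_command", "kwargs": {"moves": [{"translation": [0.08,0,0],"spin": 0,"gripper": 0.38},{"translation": [0.04,0,0],"spin": 0,"gripper": 0.38},{"translation": [0,0,0],"spin": 0,"gripper": 0.38}]}}

```text
time_s: 20.4
eef_pos: [0.5664, -0.0601, 0.1592]
eef_rot: [[-0.997, 0.029, 0.066], [0.027, 0.999, -0.023], [-0.067, -0.021, -0.998]]
wrist_force: [-0.1, -0.2, -0.4]
width: 0.0323
```

```bash
python3 f.py
```

```text
20.4 [ 0.5664 -0.0601  0.1592] F [-0.1  -0.16 -0.41] M [ 0.115  0.059 -0.026] ang 0.0467 tool 0.0287
```

{"fn": "arm_command", "kwargs": {"moves": [{"translation": [0,0,-0.15],"spin": 0,"gripper": 0.38},{"translation": [0,0,-0.15],"spin": 0,"gripper": 0.38},{"translation": [0,0,0],"spin": 0,"gripper": 0.38}]}}

```text
time_s: 20.7
eef_pos: [0.5667, -0.0604, 0.1684]
eef_rot: [[-0.997, 0.029, 0.069], [0.027, 0.999, -0.024], [-0.07, -0.022, -0.997]]
wrist_force: [-0.4, -0.6, 0.5]
width: 0.0323
```

```bash
python3 f.py; python3 look.py 16; python3 lat.py .045 | head -4
```

```text
20.7 [ 0.5667 -0.0604  0.1684] F [-0.37 -0.64  0.52] M [ 0.007  0.038 -0.014] ang 0.0454 tool 0.0289
20.75 [ 0.5666 -0.0603  0.1681] [[-0.997, 0.029, 0.069], [0.027, 0.999, -0.024], [-0.069, -0.022, -0.997]] [-0.33 -0.45 -0.29]
latch_knob 0.95 [319.5 301. ] [ 0.5642 -0.0596  0.172 ]
latch_tip 0.64 [200.2 319. ] [ 0.5806 -0.1205  0.161 ]
wrist latch_tip [([197.4, 317.8], 0.8)]
wrist latch_knob [([319.4, 305.1], 0.6)]
side latch_tip [([390.0, 263.1], 0.79)]
side latch_knob [([357.6, 245.0], 0.71)]
```

View pics/w16.png

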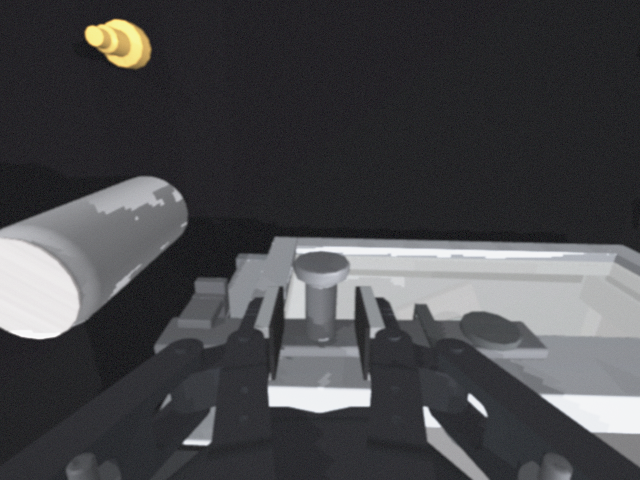

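The jaws have come up free: the knob stayed down at (320,300) between the open pads and no force shows. I'll rise clear and move off to the front.

{"fn": "arm_command", "kwargs": {"moves": [{"translation": [0,0,-0.4],"spin": 0,"gripper": 0.38},{"translation": [0,0,-0.6],"spin": 0,"gripper": 0.38},{"translation": [0,0,-0.8],"spin": 0,"gripper": 0.38},{"translation": [0,0,-0.8],"spin": 0,"gripper": 0.38},{"translation": [0,0,-0.8],"spin": 0,"gripper": 0.38},{"translation": [0.5,0.3,-0.5],"spin": 0,"gripper": 0.38},{"translation": [1,0.5,0],"spin": 0,"gripper": 0.38},{"translation": [1,0.5,0],"spin": 0,"gripper": 0.38},{"translation": [1,0.5,0],"spin": 0,"gripper": 0.38},{"translation": [0,0,0],"spin": 0,"gripper": 0.38},{"translation": [0,0,0],"spin": 0,"gripper": 0.38}]}}

```text
time_s: 22.35
eef_pos: [0.4715, -0.0094, 0.2756]
eef_rot: [[-0.996, 0.03, 0.079], [0.028, 0.999, -0.027], [-0.08, -0.025, -0.996]]
wrist_force: [-0.1, -0.6, 0.0]
width: 0.0323
```

```bash
python3 f.py; python3 st.py 17; python3 lat.py .043; python3 look.py 18; python3 -c "
from h import *
import cv2
T=robot.snapshot('top');cv2.imwrite('pics/t17.png',T['image'][:,:,::-1])
for t in ['gas_can','fitting','wrench','transmitter']:
    a,c=mark('top',t);print(t,c,None if a is None else atz(T,a,0).round(3))
print(robot.get_obs()['joint_velocities'].round(4))"
```

```text
22.35 [ 0.4715 -0.0094  0.2756] F [-0.07 -0.57  0.02] M [-0.02   0.057 -0.037] ang 0.4586 tool 0.0296
22.35 [ 0.4715 -0.0094  0.2756] [[-0.996, 0.03, 0.079], [0.028, 0.999, -0.027], [-0.08, -0.025, -0.996]] F [-0.07 -0.57  0.02] Ftool [ 0.05 -0.57 -0.01] M [-0.02   0.057 -0.037] w 0.03226867160728296
r 0.25577249897316956 ang 0.45863639106238296 toolang 0.029629355376842303
wrist latch_tip [([201.4, 339.2], 0.83)]
wrist latch_knob []
side latch_tip [([390.1, 263.3], 0.63), ([226.6, 245.4], 0.63)]
side latch_knob [([358.6, 245.4], 0.66)]
0 tip [206.5 336.7] [392.1 265.3] knob [267.9 332.4] [357.9 244.6]
0.05 tip [203.5 341.7] [392.6 262.4] knob [267.3 335.3] [357.9 242.8]
0.1 tip [200.8 346.8] [393.  259.2] knob [266.9 338.3] [357.9 240.9]
0.15 tip [198.4 352.2] [393.2 255.9] knob [266.7 341.4] [357.8 238.9]
0.2 tip [196.3 357.9] [393.2 252.5] knob [266.7 344.5] [357.5 236.8]
0.25 tip [194.5 363.7] [393.1 248.9] knob [267.  347.7] [357.2 234.7]
22.8 [ 0.4714 -0.0096  0.2738] [[-0.997, 0.03, 0.077], [0.028, 0.999, -0.026], [-0.077, -0.024, -0.997]] [-0.07 -0.23  0.39]
latch_pivot 0.9 [356.9 349.2] [0.5842 0.0175 0.172 ]
latch_tip 0.73 [200.6 338.9] [ 0.5805 -0.1216  0.161 ]
catch 0.57 [567.8 373.6] [0.6095 0.1986 0.175 ]
gas_can 0.68 [ 0.573 -0.215  0.   ]
fitting 0.73 [ 0.44  -0.221  0.   ]
wrench 0.69 [0.51  0.225 0.   ]
transmitter 0.83 [0.697 0.059 0.   ]
[-0.0005 -0.0006  0.0011  0.0002 -0.001   0.0013]
```

View pics/s17.png

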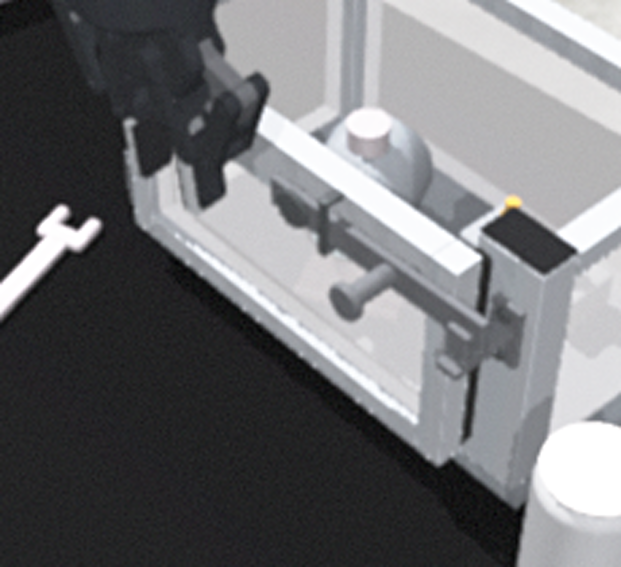

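View pics/w17.png

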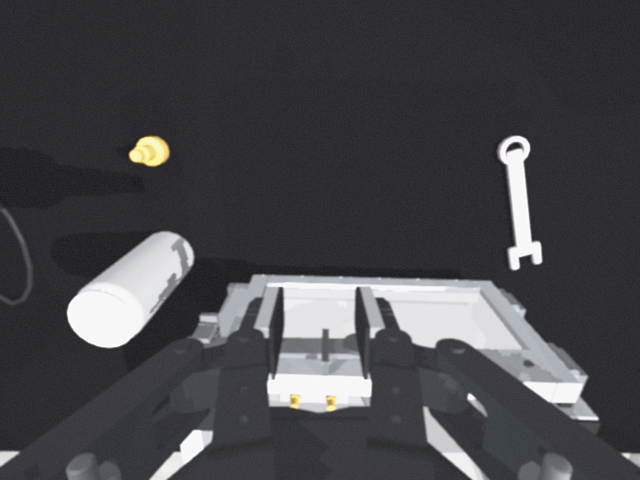

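```bash
python3 - <<'E'
from h import *
import cv2
S=robot.snapshot("side")
im=cv2.resize(S["image"][190:300,310:430,::-1],None,fx=5,fy=5,interpolation=cv2.INTER_CUBIC)
H=np.array([.614,.203]);g=.043
d=np.array([-np.sin(g),-np.cos(g)]);n=np.array([-np.cos(g),np.sin(g)])
for th,col in ((0,(0,255,0)),(.04,(0,0,255)),(.11,(255,0,0))):
    q=[]
    for l in (60,150):
        p=np.append(H+d*(185+l*np.cos(th)-11*np.sin(th))/1e3+n*.020,.172+(l*np.sin(th)+11*np.cos(th))/1e3)
        q.append(tuple(int(v) for v in ((proj(S,p)-[310,190])*5+2)))
    cv2.line(im,q[0],q[1],col,1)
cv2.imwrite("pics/z18.png",im)
im=cv2.resize(S["image"][190:300,310:430,::-1],None,fx=5,fy=5,interpolation=cv2.INTER_CUBIC)
cv2.imwrite("pics/z18b.png",im)
for _ in range(3):
    robot.snapshot("side")
    print([np.round(m["location"],1).tolist() for m in robot.mark_of("side","latch_tip")[:1]],[np.round(m["location"],1).tolist() for m in robot.mark_of("side","latch_knob")[:1]])
E
```

```text
[[391.0, 265.2]] [[356.8, 246.4]]
[[390.7, 263.7]] [[356.6, 247.0]]
[[389.6, 263.5]] [[356.3, 246.6]]
```

View pics/z18.png

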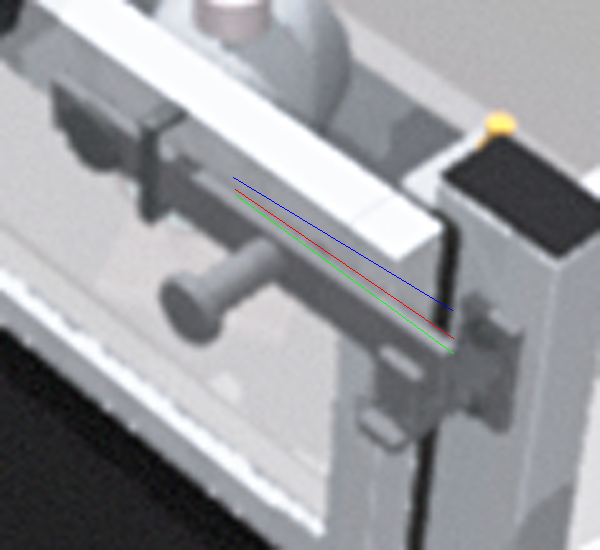

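View pics/z18b.png

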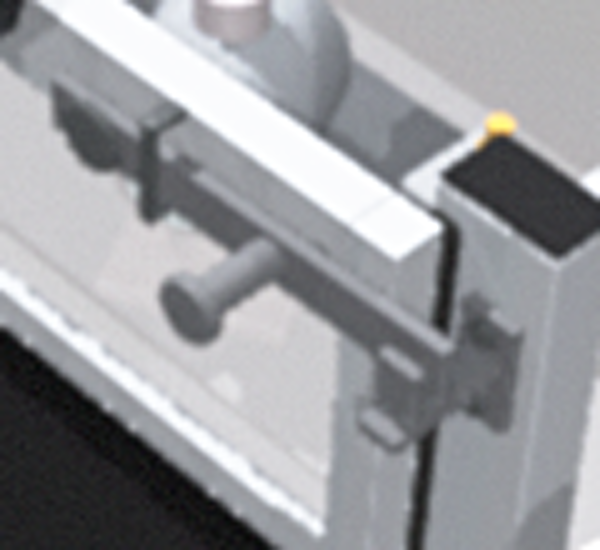

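The zoom shows the bar's edge on the level-bar line, sitting behind the front lip (lip top at about (400,360) in the crop). The gate is shut and nothing is touching. Handing in.

```bash
python3 -c "
from h import *
print(robot.get_obs()['time_s']);print(robot.hand_in())"
```

```text
23.75
the job is handed in; nothing more can be done
None
```

The gate is shut on its seal and the bar is down in the striker's slot. I handed in at 23.75 s of the 54 s allowed; no verdict is reported.

**What I did:** I gripped the knob, raised the bar to about 0.2 rad and swung the gate along its arc until the seal began to push back. I then pressed the gate further in, lowered the bar onto the lip and edged it inward until it dropped. The inward push read at most about 11 N at the knob. I pressed the bar down to its staple (+10 N). A gentle outward pull of about 12 N was then held by the slot wall. I let go and backed clear.

**Last checks:**
- **Bar:** in the zoomed side view its edge lies on the level-bar line and it sits behind the front lip. The tip marks varied by a few pixels, the equivalent of 0 to about 0.03 rad, so fully level rests mainly on the edge line and the staple stop.
- **Gate:** the knob sat about 1.5 to 3 mm past first seal touch, roughly -0.006 to -0.011 rad. This is an estimate from the arm's position and the forces, not measured directly.
- **Arm:** it stands clear with about 0 N at the wrist.
- **Bystanders:** the can, spanner and transmitter marks are within about 6 mm of their start positions. The fitting's mark shifted about 11 mm, but its first mark was low in confidence and nothing came near it, so I take that as noise.

**What went wrong on the way:**
- **First descent:** it stalled with the jaws fully open, most likely on the bar's staple. This pushed the gate from about 0.40 to about 0.29 rad and tilted the tool by about 0.06 rad, which I worked around with narrower jaws.
- **Lowering onto the lip:** the force readings were blurred by friction of the knob in the pads. I judged the drop from the height and the fall in force together.

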